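Open the hardener canister of unknown thread and hold its cap

ROBOT

A 7-joint arm with a two-finger parallel gripper is mounted at the origin on the work surface. World frame = base frame: x ahead of the robot, y to its left, z up, the work surface at z = 0. Lengths are in mm, angles in rad, forces in N, time in s.
With the tool pointing down it reaches from about 400 to 875 mm from the base axis. Payload 4.4 kg.
Tool frame: the origin (TCP) lies at the very end of the fingers, on their centre line; the grasp point (between the pads) lies 19 mm behind it; y points along the fingers, x is the direction in which the jaws open and shut, and the axes are right-handed (so a half turn about y gives the same grasp; the last joint's range is limited). The gripper opens to 85 mm and grips with 20 to 120 N. Pads are 22 mm wide; open, the fingers measure 114 mm over their backs; the gripper's body (76 mm by 85 mm) begins 54 mm behind the grasp point. The pads swing forward as they close: fully open they stand 13 mm farther back than shut.
Start: joints at [1.04, 0.628, 0.038, 1.517, -0.027, 0.996, -0.02], TCP at [291.388, -581.043, 206.813] pointing down, gripper open.
Joint ranges: [-3.06, 3.06], [-0.37, 2.12], [-1.25, 1.32], [0.18, 2.47], [-1.1, 4.24], [0.23, 1.98], [-2.94, 2.94]. Speed limits (rad/s): [2.57, 2.57, 3.14, 3.14, 3.14, 3.14, 3.14].

INTERFACE

Orientations are given as [roll, pitch, yaw] about the fixed x, y, z axes, in that order (R = Rz(yaw) Ry(pitch) Rx(roll)).
In Python, from cell import readout, eyes, finish_job gives the robot as it stands. The module is installed in compiled form; this text tells all that it offers.
- The arm moves only by the tool apply_moves, never from a script. Its argument "commands" is a list that holds one entry, the list of rows, each a list of 6 numbers: the shift along the tool's x, y, z in units of 0.04 m (1.0 is 0.04 m), then the turn, a rotation vector about the tool's x, y, z in units of 5 degrees (1.0 is 5 degrees). A call has 1 to 8 rows; each row shifts and turns the pose as measured when the row begins, along the tool's axes as they then stand; what a row does not reach is not made up. A row lasts 1/12 s, in which the tool goes at most 41.7 mm and 7.16 degrees, less where a joint would pass 70% of its speed; a pose out of reach is approached as far as the arm can. A call with a number of a shift or a turn outside -1 to 1 is refused whole. A call with a gripper value outside its range is refused whole. "claw" is the finger opening in mm, from 0 to 85.4, set as the call begins (left out, the last holds). The fingers move at their own pace and stop on an object; the grip force is fixed at half the most. Time passes only in rows, so rows that do not move let the fingers close. It gives the time, the measured TCP pose, the force and the opening at its end, in the units of the state.
- readout.read_state(): the state, without advancing time (a new reading comes with each control period).
- eyes.get_image(name): name is "scene" or "top" or "wrist"; returns a dict with "image" (400x640x3 uint8, red, green, blue), "mtx" (3x3 intrinsics, pixels), "rvec" (rotation vector, rad) and "tvec" (3), from world to camera coordinates, as OpenCV has them. Camera axes: x right, y down, z forward; pixel columns grow to the right and rows downward; lengths in mm; the calibration is good to about 2 mm. A picture is of the moment at which its call begins. There is no depth.
- finish_job(): hands the job in, once; it reports no verdict.
The state is a dict: "clock": time; "qpos": joint angles; "qd": joint speeds; "tau": joint torques, N m; "eef_pos": TCP position; "tool_rot": TCP orientation; "force": force on the tool from outside, world axes, zero at the start; "torque": the same for the moment, N m; "width": finger opening in mm.
Only numpy, scipy, OpenCV 4.12 (cv2) and the standard library are available. Lean on these libraries where they do the work, as an engineer would, in place of code of your own. Each camera call takes 0.05 s, during which the arm holds its last target. There are 200 camera calls.

TASK

Unscrew the red winged cap of the canister standing in the yellow drip tray: it may have a right-hand or a left-hand thread, so try it carefully both ways, and handle it gently: the brittle cap breaks if each finger presses on it with more than 25 N, whether squeezing it or forcing it against its stop. Lift the cap off and finish while still holding it, still and upright, about 10 cm above the neck and over the middle of the tray so that drips land there. Leave the other canister's cap and everything else on the bench as it is.

Things in the scene. Friction and masses are not known exactly. Their poses are not given: they have to be found in the camera images.
- tray: The yellow square drip tray, 150 x 150 mm, walls 18 mm high, floor 5 mm thick, fixed to the bench. Origin: centre of its underside. The canister standing on its middle is the one to open.
- stand: A flat black rubber pad, 120 mm across, 5 mm thick, fixed; the other canister stands on it. Origin: centre of its underside.
- can_a: White round tin canister, 98 mm across, with a blue and a red band, fixed to its holder. Origin: centre of its underside, 5 mm above the bench; z up. Shoulder up to 120 mm, dark steel neck 52 mm across up to 150 mm above the origin. One of can_a, can_b has a right-hand thread (loosens anticlockwise seen from above), the other a left-hand one; nothing shows which, and which one stands in the tray changes.
- can_b: White round tin canister, 98 mm across, with a blue and a red band, fixed to its holder. Origin: centre of its underside, 5 mm above the bench; z up. Shoulder up to 120 mm, dark steel neck 52 mm across up to 150 mm above the origin. One of can_a, can_b has a right-hand thread (loosens anticlockwise seen from above), the other a left-hand one; nothing shows which, and which one stands in the tray changes.
- mouth_a (a point): Middle of the neck's mouth, 150 mm above the canister's origin; x as the canister's. The cap starts tight: turned the wrong way it meets a hard stop (play under 0.05 rad); the right way it turns against a drag of about 0.1 N m, rising 2.5 mm per rad, lifts straight out freely once turned 1.15 rad or more, and stops turning at 1.3 rad.
- mouth_b (a point): Middle of the neck's mouth, 150 mm above the canister's origin; x as the canister's. The cap starts tight: turned the wrong way it meets a hard stop (play under 0.05 rad); the right way it turns against a drag of about 0.1 N m, rising 2.5 mm per rad, lifts straight out freely once turned 1.15 rad or more, and stops turning at 1.3 rad.
- cap_a: Red plug cap of can_a, 60 g: disc 54 mm across, 12 mm thick, and across its top one wing 50 mm long, 12 mm wide, 26 mm tall (top 38 mm above origin). Origin: centre of disc's underside, 151 mm above the canister's origin when tight; x along the wing (then also along the canister's x), z up. A stem reaches 20 mm down into the neck. Breaks if the fingers press it with over 25 N each (50 N both added).
- cap_b: Red plug cap of can_b, 60 g: disc 54 mm across, 12 mm thick, and across its top one wing 50 mm long, 12 mm wide, 26 mm tall (top 38 mm above origin). Origin: centre of disc's underside, 151 mm above the canister's origin when tight; x along the wing (then also along the canister's x), z up. A stem reaches 20 mm down into the neck. Breaks if the fingers press it with over 25 N each (50 N both added).
- cup: Clear mixing cup, 84 mm across the rim, 85 mm tall, loose; leave alone. Origin: centre of its underside.
- tin: Metal paint tin, 86 mm across, 100 mm tall, loose; leave alone. Origin: centre of its underside.
- spanner: Steel spanner 150 mm long lying along its x, loose; leave alone. Origin: underside, middle.
- spatula: Stirring spatula lying along its x, loose; leave alone. Origin: underside, middle.
- flask: Grey plastic bottle, 48 mm across, 120 mm tall, loose; leave alone. Origin: centre of its underside.
- jar: Amber glass jar, 60 mm across, 70 mm tall, loose; leave alone. Origin: centre of its underside.
Not all that is in view belongs to the job. What is shaped like the cap_a but blue is not meant.

How it is judged (in metres and radians):
On the way:
1. the cap of the canister in the tray is turned loose by over 43 degrees, still on the neck (((horizontal distance between can_a and tray below 0.04 m and angle between the x axis of cap_a and the x axis of can_a, either way round above 0.75 rad and z of cap_a in the frame of can_a below 0.165 m and angle between cap_a's own z axis and vertical below 0.3 rad) or (horizontal distance between can_b and tray below 0.04 m and angle between the x axis of cap_b and the x axis of can_b, either way round above 0.75 rad and z of cap_b in the frame of can_b below 0.165 m and angle between cap_b's own z axis and vertical below 0.3 rad))), for 0.1 s.
At the end, for the whole second after the job is handed in: The cap of the canister in the tray is held by the fingers, its underside at least 70 mm above the neck, within 60 mm sideways of the tray's centre, upright within 0.3 rad, at rest (under 0.03 m/s), touching nothing of the canister; the six loose bystanders within 30 mm of where they started (((horizontal distance between can_a and tray below 0.04 m and z of cap_a in the frame of can_a above 0.221 m and horizontal distance between cap_a and tray below 0.06 m and angle between cap_a's own z axis and vertical below 0.3 rad and linear speed of cap_a below 0.03 m/s and contact force between the fingers and cap_a above 1 N and contact force between cap_a and can_a below 0.1 N) or (horizontal distance between can_b and tray below 0.04 m and z of cap_b in the frame of can_b above 0.221 m and horizontal distance between cap_b and tray below 0.06 m and angle between cap_b's own z axis and vertical below 0.3 rad and linear speed of cap_b below 0.03 m/s and contact force between the fingers and cap_b above 1 N and contact force between cap_b and can_b below 0.1 N)) and distance of each of cup, tin, spanner, spatula, flask, jar from where it was at the start of the episode below 0.03 m); the arm keeps its last pose, push and grip.
It fails at once if the cap is pressed by the fingers with more than 25 N each (50 N in total) (contact force between the fingers and cap_a above 50 N or contact force between the fingers and cap_b above 50 N).
It fails at once if the cap of the other canister is turned or moved ((not (horizontal distance between can_a and tray below 0.04 m) and (distance of cap_a from where it was at the start of the episode above 0.01 m or angle between the x axis of cap_a and the x axis of can_a, either way round above 0.25 rad)) or (not (horizontal distance between can_b and tray below 0.04 m) and (distance of cap_b from where it was at the start of the episode above 0.01 m or angle between the x axis of cap_b and the x axis of can_b, either way round above 0.25 rad))).
It fails at once if a bystander is moved by more than 30 mm (distance of any of cup, tin, spanner, spatula, flask, jar from where it was at the start of the episode above 0.03 m).
It also fails if it takes over 58 s, if anything falls off the work surface, if the arm or the gripper's body presses on something with over 40 N, if the wrist force passes 120 N, or if a joint passes its speed limit or range.

## Working session

There is one attempt and no reset: what is moved stays moved. The work goes in short steps, Python scripts to look and compute and a tool call to move; the robot and the scene stay as the last step left them, time stands still between calls to the robot, and variables do not carry over. Pictures are saved under pics/ and viewed, about 8 in all and at most 12, crops included, and the job is handed in when it is done.

Besides the shell and the picture viewer there is one more tool, called in YAML: its name, and indented under it one key for each argument. apply_moves: Moves the arm, as the interface text tells. Shifts and turns lie within -1 to 1; 1 stands for 0.04 m of shift or 5 degrees of turn. Its arguments: {"type":"object","properties":{"commands":{"type":"array"},"claw":{"type":"number"}},"required":["commands"]}

```bash
mkdir -p pics
cat > h.py <<'E'
import numpy as np, cv2
from cell import readout, eyes
def grab(n,f):
    d=eyes.get_image(n); cv2.imwrite('pics/'+f,d['image'][:,:,::-1]); return d
def ray(d,px,z):
    R=cv2.Rodrigues(np.array(d['rvec'],float))[0]; t=np.array(d['tvec'],float).ravel()
    v=R.T@np.linalg.inv(np.array(d['mtx']))@np.array([px[0],px[1],1.]); c=-R.T@t
    return c+v*(z-c[2])/v[2]
def red(d):
    h=cv2.cvtColor(d['image'],cv2.COLOR_RGB2HSV)
    m=(((h[...,0]<8)|(h[...,0]>172))&(h[...,1]>130)&(h[...,2]>60)).astype(np.uint8)
    return m
def blobs(m,a=60):
    n,l,s,c=cv2.connectedComponentsWithStats(m)
    return [(i,s[i].tolist(),c[i].round(1).tolist()) for i in range(1,n) if s[i,4]>a],l
E
python3 - <<'E'
from h import *
print(readout.read_state())
for n in('top','scene'):
    d=grab(n,n+'0.png'); print(n,blobs(red(d))[0], d['tvec'],d['mtx'])
    h=cv2.cvtColor(d['image'],cv2.COLOR_RGB2HSV)
    y=((h[...,0]>20)&(h[...,0]<35)&(h[...,1]>130)).astype(np.uint8); print('y',blobs(y)[0])
E
```

```text
{'clock': 0.0, 'qpos': array([ 1.04021209,  0.62934866,  0.03842946,  1.51835712, -0.02699257,
        0.9963051 , -0.02000399]), 'qd': array([-1.87592982e-03,  5.16908105e-04, -1.35512556e-03,  9.89395546e-05,
        2.40995447e-04, -1.17378480e-04,  4.44725695e-04]), 'tau': array([ 1.42607420e-03, -5.63400042e+01,  1.22645516e+00, -1.93444777e+01,
        1.09811078e-02,  1.03136350e-02, -2.83188922e-05]), 'eef_pos': array([ 291.07988456, -580.43408893,  205.89074916]), 'tool_rot': array([-1.5708203 ,  0.00190042, -1.1060017 ]), 'force': array([-0.5804841 , -0.29209588, -0.31576485]), 'torque': array([-0.02992462,  0.01719413,  0.04273164]), 'width': 85.53745726429082}
top [(3, [247, 217, 22, 22, 354], [257.6, 227.7]), (4, [383, 221, 22, 22, 366], [393.3, 231.6]), (8, [30, 287, 19, 18, 265], [39.1, 295.7])] [ -14.26262414  571.17233845 1137.42945981] [[405.00447597   0.         317.26459642]
 [  0.         405.00447597 200.57270406]
 [  0.           0.           1.        ]]
y [(1, [355, 203, 59, 59, 1582], [381.4, 232.2])]
scene [(1, [289, 135, 16, 18, 202], [296.7, 144.8]), (3, [363, 186, 18, 17, 273], [371.5, 193.6]), (5, [565, 248, 20, 17, 256], [574.5, 256.2]), (6, [322, 351, 35, 32, 771], [338.7, 367.8])] [ 402.60732335 -176.25405836 1870.98435958] [[493.80892331   0.         323.90926084]
 [  0.         493.80892331 198.44541603]
 [  0.           0.           1.        ]]
y [(2, [270, 170, 58, 34, 693], [298.5, 187.0])]
```

View pics/top0.png

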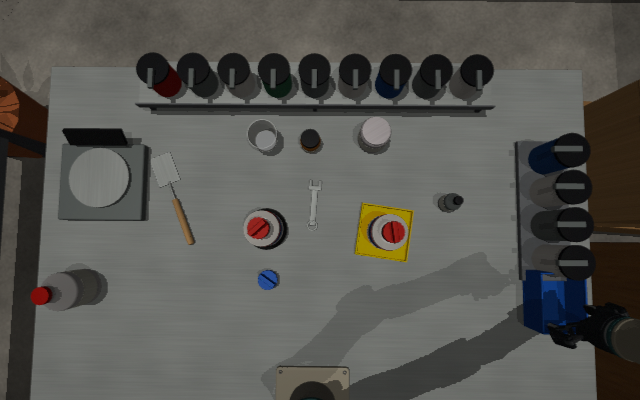

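View pics/scene0.png

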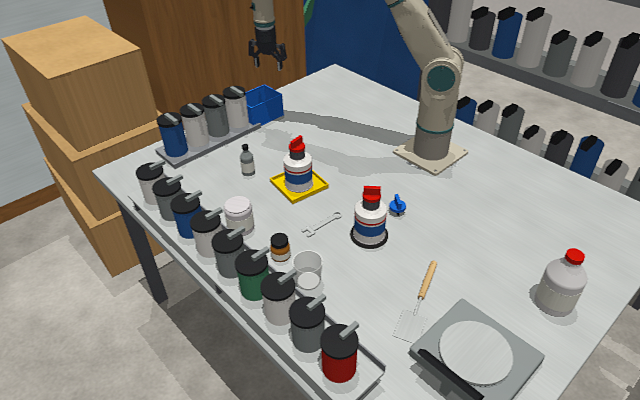

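The top view shows the target cap at (393, 232), on the canister in the yellow tray. The other canister is at (258, 228), and the scattered bystanders are well clear.

Run:
```python
from h import *
d=eyes.get_image('top')
print('cap',ray(d,(393.3,231.6),178),'other',ray(d,(257.6,227.7),178))
h=cv2.cvtColor(d['image'],cv2.COLOR_RGB2HSV)
y=((h[...,0]>20)&(h[...,0]<35)&(h[...,1]>130)).astype(np.uint8)
c=np.argwhere(y)[:,::-1].astype(np.int32)
r=cv2.minAreaRect(c);print(r,[ray(d,p,15).round() for p in cv2.boxPoints(r)], ray(d,r[0],15))
cv2.imwrite('pics/c1.png',cv2.resize(d['image'][200:262,350:425,::-1],None,fx=8,fy=8,interpolation=cv2.INTER_CUBIC))
w=eyes.get_image('wrist');R=cv2.Rodrigues(w['rvec'])[0]
print('wristcam',-R.T@w['tvec'],R[2],w['mtx'][0,0])
print(cv2.Rodrigues(d['rvec'])[0].round(2))
```

```text
cap [ 483.16347222 -198.65862701  178.        ] other [489.85197757 136.52089996 178.        ]
((345.97686767578125, 226.1502685546875), (130.6171417236328, 52.4597282409668), 8.746161460876465) [array([452., 104.,  15.]), array([601.,  83.,  15.]), array([ 547., -290.,   15.]), array([ 398., -265.,   15.])] [498.96413328 -92.45180943  15.        ]
wristcam [ 355.24017522 -548.2090708   374.03438527] [-0.25493619 -0.12622329 -0.95868411] 295.41842165190013
[[ 0.01 -1.   -0.01]
 [-1.   -0.01 -0.08]
 [ 0.08  0.01 -1.  ]]
```

View pics/c1.png

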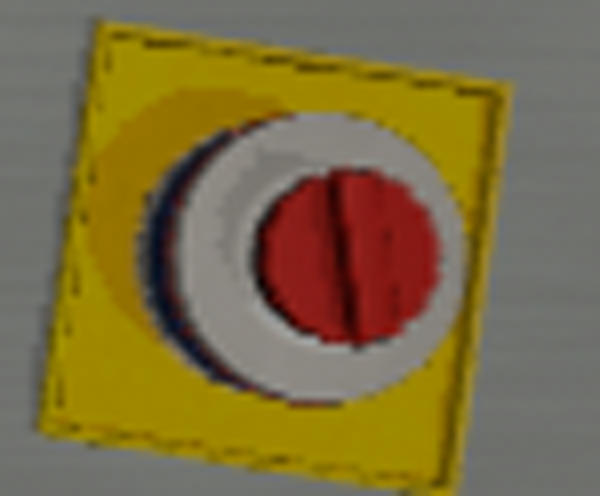

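The wing runs nearly along world x, at about 7° yaw. I'll move above it with the jaws along y.

apply_moves:
  commands:
    - [[0,-1,0,0,0,0],[0,-1,0,0,0,0],[-0.6,-0.1,0.78,0,0,0],[-0.6,-0.1,0.78,0,0,0],[-0.6,0,0.78,0,0,0],[-0.6,0,0.78,0,0,0],[-0.6,0,0.78,0,0,0],[-0.6,0,0.78,0,0,0]]

```text
clock: 0.87
eef_pos: [390.5, -371.1, 295.0]
tool_rot: [-1.577, 0.0, -1.127]
force: [0.3, -0.5, -0.4]
width: 85.1
```

apply_moves:
  commands:
    - [[-0.58,0,0.79,0,0,0],[-0.58,0,0.79,0,0,0],[-0.58,0,0.79,0,0,0],[-0.58,0,0.79,0,0,0],[0,0,0,0,1,0],[0,0,0,0,1,0],[0,0,0,0,1,0],[0,0,0,0,0.7,0]]

```text
clock: 1.53
eef_pos: [472.3, -210.9, 294.6]
tool_rot: [-1.572, 0.004, -1.442]
force: [-0.6, -0.2, 0.4]
width: 85.3
```

apply_moves:
  commands:
    - [[0,0,0,0,0,0],[0,0,0,0,0,0]]
  claw: 40

```text
clock: 1.7
eef_pos: [472.3, -210.0, 294.4]
tool_rot: [-1.573, 0.005, -1.441]
force: [-0.6, 0.8, -0.1]
width: 64.1
```

Run:
```python
from h import *
s=readout.read_state();print(s)
d=grab('wrist','w1.png');print(blobs(red(d))[0])
```

```text
{'clock': 1.7, 'qpos': array([ 0.34486704,  0.34375218,  0.02966984,  1.75960351, -0.01513879,
        1.04256133, -1.06036612]), 'qd': array([-0.00109568,  0.00133799, -0.00331758,  0.0022249 ,  0.00085983,
       -0.00128549, -0.0141458 ]), 'tau': array([-2.14612093e-01, -4.10601854e+01,  6.23577554e-01, -1.98907489e+01,
       -2.76744145e-02,  1.92173308e-02, -1.05173509e-01]), 'eef_pos': array([ 472.31561486, -210.02545046,  294.39252642]), 'tool_rot': array([-1.5729365 ,  0.00468859, -1.4408514 ]), 'force': array([-0.58161306,  0.76077218, -0.09747711]), 'torque': array([-0.01777238, -0.03088336,  0.00393231]), 'width': 64.06172854479911}
[(19, [288, 146, 53, 59, 2183], [314.1, 174.0])]
```

View pics/w1.png

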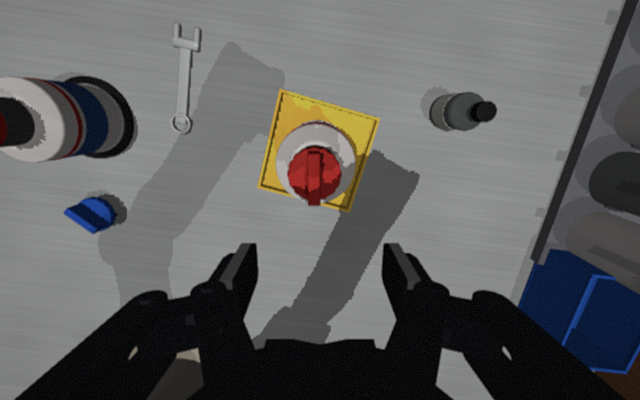

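The wrist view shows the cap at (314, 174). Its wing runs nearly straight up the image, so the jaws are close to aligned. I'll zoom in to measure the wing.

Run:
```python
from h import *
d=eyes.get_image('wrist')
cv2.imwrite('pics/c2.png',cv2.resize(d['image'][135:215,275:355,::-1],None,fx=7,fy=7,interpolation=cv2.INTER_CUBIC))
for p in [(316,150),(314,205),(314,174)]: print(ray(d,p,194).round(1),ray(d,p,168).round(1))
R=cv2.Rodrigues(d['rvec'])[0];print(-R.T@d['tvec'])
```

```text
[ 509.8 -201.4  194. ] [ 506.5 -201.4  168. ]
[ 457.8 -206.   194. ] [ 449.5 -206.4  168. ]
[ 487.7 -202.3  194. ] [ 482.2 -202.4  168. ]
[ 543.79591372 -201.34072314  462.15948092]
```

View pics/c2.png

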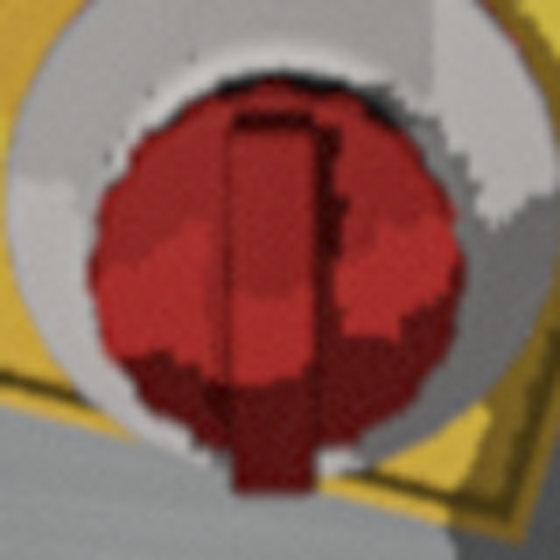

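Run:
```python
from h import *
d=eyes.get_image('wrist')
for p in [(230,128),(312,128),(233,490),(315,490)]:
  print(ray(d,(275+p[0]/7-.4,135+p[1]/7-.4),194).round(1))
```

```text
[ 506.2 -194.3  194. ]
[ 507.5 -204.8  194. ]
[ 457.4 -200.3  194. ]
[ 458.9 -211.4  194. ]
```

apply_moves:
  commands:
    - [[-0.165,0,0.28,0,0,0],[0,0.8,0,0,0,0],[0,0.8,0,0,0,0],[0,0.5,0,0,0,0],[0,0,0,0,0,0]]
  claw: 40

```text
clock: 2.27
eef_pos: [488.4, -201.4, 210.1]
tool_rot: [-1.563, 0.002, -1.44]
force: [-1.4, 1.4, 0.4]
width: 39.8
```

Run:
```python
from h import *
s=readout.read_state();print(s['eef_pos'],s['tool_rot'],s['force'],s['torque'],s['width'])
d=grab('wrist','w3.png'); cv2.imwrite('pics/c3.png',cv2.resize(d['image'][140:400,180:460,::-1],None,fx=2,fy=2))
```

```text
[ 488.41868069 -201.4225413   210.08345934] [-1.56347291  0.00194433 -1.44010008] [-1.37785203  1.37807418  0.37482889] [ 0.06365657  0.06475524 -0.04072717] 39.77867333471119
```

View pics/c3.png

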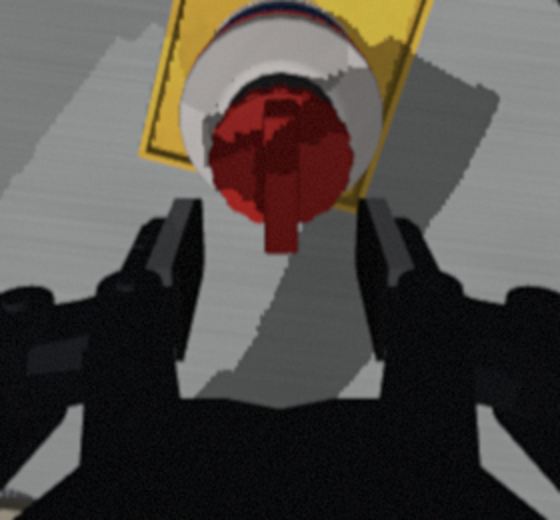

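The wing, at column 282 in this crop, is centred between the fingers (203 and 357). I'll correct the x drift and then go down.

apply_moves:
  commands:
    - [[0,0.3,-0.15,0,0,0],[0,0.25,0,0,0,0],[0,0.2,0,0,0,0],[0,0.1,0,0,0,0],[0,0,0,0,0,0]]
  claw: 30

```text
clock: 2.73
eef_pos: [489.9, -202.8, 180.9]
tool_rot: [-1.552, -0.003, -1.438]
force: [0.6, 0.5, 0.3]
width: 29.7
```

apply_moves:
  commands:
    - [[0,0.1,-0.18,-0.21,0,0],[0,0.06,-0.05,-0.05,0,0],[0,0,0,0,0,0]]
  claw: 22

```text
clock: 2.98
eef_pos: [481.6, -204.5, 175.2]
tool_rot: [-1.574, -0.004, -1.438]
force: [-0.3, -0.1, 0.5]
width: 22.5
```

apply_moves:
  commands:
    - [[-0.06,0.08,0.02,0,0,0],[0,0,0,0,0,0]]
  claw: 20

```text
clock: 3.15
eef_pos: [482.4, -202.0, 172.1]
tool_rot: [-1.574, -0.004, -1.438]
force: [-0.4, 0.9, 0.6]
width: 19.9
```

Run:
```python
from h import *
s=readout.read_state();print(s['eef_pos'],s['tool_rot'],s['force'],s['torque'],s['width'])
d=grab('wrist','w4.png'); cv2.imwrite('pics/c4.png',cv2.resize(d['image'][180:320,240:400,::-1],None,fx=4,fy=4,interpolation=cv2.INTER_CUBIC))
```

```text
[ 482.37374392 -202.02434044  172.12685417] [-1.57362991 -0.00433907 -1.43840923] [-0.36584531  0.92538268  0.62500035] [0.03909657 0.00661607 0.01056231] 19.869580966644694
```

View pics/c4.png

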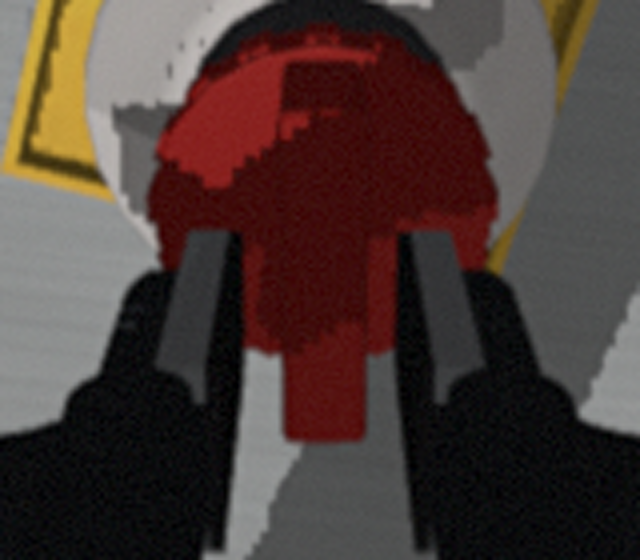

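The wing spans columns 283–367 and lies between the pads, whose inner edges are at 242 and 398. It's about 0.7 mm off centre. I'll narrow to a loose fit without squeezing.

apply_moves:
  commands:
    - [[0.02,0,0,0,0,0],[0,0,0,0,0,0],[0,0,0,0,0,0]]
  claw: 15

```text
clock: 3.45
eef_pos: [483.0, -203.3, 172.8]
tool_rot: [-1.572, -0.005, -1.438]
force: [-0.3, 0.4, 0.6]
width: 14.8
```

apply_moves:
  commands:
    - [[0,0,0,0,0,0],[0,0,0,0,0,0]]
  claw: 14

```text
clock: 3.62
eef_pos: [483.1, -203.5, 172.9]
tool_rot: [-1.572, -0.005, -1.439]
force: [-1.0, 0.3, -0.3]
width: 14.1
```

```bash
cat > st.py <<'E'
from h import *
s=readout.read_state()
for k in('eef_pos','tool_rot','force','torque','width'): print(k,np.round(s[k],3))
print('q7',s['qpos'][6],s['tau'][6])
E
python3 st.py
```

```text
eef_pos [ 483.126 -203.492  172.948]
tool_rot [-1.572 -0.005 -1.439]
force [-0.991  0.325 -0.293]
torque [ 0.021 -0.015 -0.005]
width 14.052
q7 -1.086470826421808 -2.9083730623824522e-05
```

apply_moves:
  commands:
    - [[0,0,0,0,-0.2,0],[0,0,0,0,-0.2,0],[0,0,0,0,-0.1,0],[0,0,0,0,-0.1,0]]

```text
clock: 3.95
eef_pos: [483.1, -203.6, 173.0]
tool_rot: [-1.572, -0.006, -1.381]
force: [-0.2, 0.4, -0.0]
width: 13.9
```

```bash
python3 st.py
```

```text
eef_pos [ 483.129 -203.576  173.034]
tool_rot [-1.572 -0.006 -1.381]
force [-0.194  0.411 -0.008]
torque [ 0.027 -0.056  0.016]
width 13.933
q7 -1.040768708853784 -0.09124404983595014
```

apply_moves:
  commands:
    - [[0,0,0,0,-0.1,0],[0,0,0,0,-0.1,0]]

```text
clock: 4.12
eef_pos: [483.1, -203.6, 173.0]
tool_rot: [-1.572, -0.005, -1.362]
force: [0.0, 0.7, -0.2]
width: 13.7
```

```bash
python3 st.py
```

```text
eef_pos [ 483.121 -203.571  173.044]
tool_rot [-1.572 -0.005 -1.362]
force [ 0.009  0.736 -0.18 ]
torque [ 0.012  0.014 -0.028]
width 13.706
q7 -1.025158244403034 -0.096145193092525
```

apply_moves:
  commands:
    - [[0,0,0,0,-0.1,0],[0,0,0,0,-0.1,0]]

```text
clock: 4.28
eef_pos: [483.1, -203.6, 173.0]
tool_rot: [-1.573, -0.005, -1.343]
force: [-0.1, -0.7, 0.6]
width: 14.1
```

```bash
python3 st.py
```

```text
eef_pos [ 483.058 -203.625  173.008]
tool_rot [-1.573 -0.005 -1.343]
force [-0.117 -0.709  0.603]
torque [-0.044 -0.016  0.004]
width 14.053
q7 -1.009659307707619 -0.09685458149760962
```

apply_moves:
  commands:
    - [[0,0,0,0,-0.1,0],[0,0,0,0,-0.1,0]]

```text
clock: 4.45
eef_pos: [483.1, -203.6, 173.0]
tool_rot: [-1.573, -0.005, -1.323]
force: [-1.3, -0.8, -0.6]
width: 14.1
```

```bash
python3 st.py
```

```text
eef_pos [ 483.08  -203.634  173.015]
tool_rot [-1.573 -0.005 -1.323]
force [-1.31  -0.809 -0.629]
torque [ 0.04   0.044 -0.02 ]
width 14.131
q7 -0.9941561033702092 -0.09690501261502504
```

apply_moves:
  commands:
    - [[0,0,0,0,-0.1,0],[0,0,0,0,-0.1,0]]

```text
clock: 4.62
eef_pos: [483.1, -203.7, 173.0]
tool_rot: [-1.573, -0.005, -1.304]
force: [1.4, -0.5, 0.7]
width: 14.1
```

```bash
python3 st.py
```

```text
eef_pos [ 483.081 -203.66   173.014]
tool_rot [-1.573 -0.005 -1.304]
force [ 1.438 -0.502  0.669]
torque [-0.021  0.013 -0.067]
width 14.139
q7 -0.9787218712200677 -0.09698000969365239
```

apply_moves:
  commands:
    - [[0,0,0,0,-0.1,0],[0,0,0,0,-0.1,0]]

```text
clock: 4.78
eef_pos: [483.1, -203.6, 173.0]
tool_rot: [-1.573, -0.005, -1.284]
force: [-0.1, -1.2, 0.6]
width: 13.8
```

```bash
python3 st.py
```

```text
eef_pos [ 483.1   -203.638  173.034]
tool_rot [-1.573 -0.005 -1.284]
force [-0.064 -1.161  0.606]
torque [ 0.008 -0.03  -0.032]
width 13.782
q7 -0.9632263596150988 -0.09704238502308726
```

apply_moves:
  commands:
    - [[0,0,0,0,-0.1,0],[0,0,0,0,-0.1,0]]

```text
clock: 4.95
eef_pos: [483.1, -203.6, 173.0]
tool_rot: [-1.573, -0.005, -1.265]
force: [-0.3, 0.3, -1.0]
width: 14.0
```

```bash
python3 st.py
```

```text
eef_pos [ 483.074 -203.649  173.016]
tool_rot [-1.573 -0.005 -1.265]
force [-0.339  0.267 -0.998]
torque [ 0.012  0.004 -0.032]
width 13.951
q7 -0.947741518705325 -0.09707668097689748
```

apply_moves:
  commands:
    - [[0,0,0,0,-0.1,0],[0,0,0,0,-0.1,0],[0,0,0,0,-0.1,0]]

```text
clock: 5.2
eef_pos: [483.1, -203.7, 173.0]
tool_rot: [-1.573, -0.005, -1.236]
force: [0.6, 0.2, -0.3]
width: 14.0
```

```bash
python3 st.py
```

```text
eef_pos [ 483.087 -203.656  173.022]
tool_rot [-1.573 -0.005 -1.236]
force [ 0.629  0.215 -0.285]
torque [-0.001  0.015  0.037]
width 13.994
q7 -0.9245291212694937 -0.09709232021123171
```

apply_moves:
  commands:
    - [[0,0,0,0,-0.1,0],[0,0,0,0,-0.1,0],[0,0,0,0,-0.1,0]]

```text
clock: 5.45
eef_pos: [483.1, -203.7, 173.0]
tool_rot: [-1.573, -0.005, -1.207]
force: [-0.8, 0.1, -0.2]
width: 14.0
```

```bash
python3 st.py;  python3 - <<'E'
from h import *
d=grab('wrist','w5.png'); cv2.imwrite('pics/c5.png',cv2.resize(d['image'][180:320,240:400,::-1],None,fx=4,fy=4,interpolation=cv2.INTER_CUBIC))
E
```

```text
eef_pos [ 483.063 -203.659  173.013]
tool_rot [-1.573 -0.005 -1.207]
force [-0.818  0.124 -0.194]
torque [ 0.011 -0.012 -0.019]
width 14.017
q7 -0.9013068009023557 -0.09716467699036002
```

View pics/c5.png

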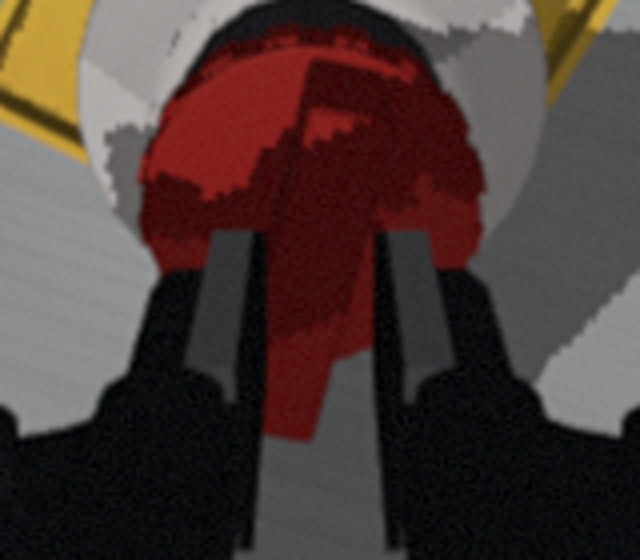

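The wing is now about 13° off the jaws. Its corners at (372, 235) and (265, 430) are almost at the pads, so contact should come next.

apply_moves:
  commands:
    - [[0,0,0,0,-0.1,0],[0,0,0,0,-0.1,0]]

```text
clock: 5.67
eef_pos: [483.1, -203.7, 173.0]
tool_rot: [-1.573, -0.005, -1.188]
force: [0.5, -1.2, 0.3]
width: 13.8
```

```bash
python3 st.py
```

```text
eef_pos [ 483.059 -203.689  173.009]
tool_rot [-1.573 -0.005 -1.188]
force [ 0.489 -1.248  0.312]
torque [-0.031  0.027  0.001]
width 13.771
q7 -0.8859173097886051 -0.09751392994076014
```

apply_moves:
  commands:
    - [[0,0,0,0,-0.1,0],[0,0,0,0,-0.1,0]]

```text
clock: 5.83
eef_pos: [483.0, -203.7, 173.0]
tool_rot: [-1.574, -0.005, -1.168]
force: [-0.1, -0.1, 0.4]
width: 14.2
```

```bash
python3 st.py
```

```text
eef_pos [ 483.037 -203.654  173.019]
tool_rot [-1.574 -0.005 -1.168]
force [-0.132 -0.077  0.35 ]
torque [0.027 0.003 0.032]
width 14.153
q7 -0.8704760449361426 -0.09775950573384762
```

apply_moves:
  commands:
    - [[0,0,0,0,-0.1,0],[0,0,0,0,-0.1,0]]

```text
clock: 6.0
eef_pos: [483.1, -203.6, 173.0]
tool_rot: [-1.574, -0.005, -1.149]
force: [-0.4, -0.2, 0.2]
width: 14.2
```

```bash
python3 st.py
```

```text
eef_pos [ 483.081 -203.646  173.028]
tool_rot [-1.574 -0.005 -1.149]
force [-0.353 -0.192  0.171]
torque [ 0.005 -0.008 -0.015]
width 14.218
q7 -0.854982896843277 -0.09738048305734992
```

apply_moves:
  commands:
    - [[0,0,0,0,-0.1,0],[0,0,0,0,-0.1,0],[0,0,0,0,-0.1,0]]

```text
clock: 6.25
eef_pos: [483.1, -203.7, 173.0]
tool_rot: [-1.574, -0.005, -1.12]
force: [0.6, 0.1, 0.5]
width: 14.2
```

```bash
python3 st.py;  python3 - <<'E'
from h import *
d=grab('wrist','w6.png'); cv2.imwrite('pics/c6.png',cv2.resize(d['image'][180:320,240:400,::-1],None,fx=4,fy=4,interpolation=cv2.INTER_CUBIC))
E
```

```text
eef_pos [ 483.057 -203.681  173.031]
tool_rot [-1.574 -0.005 -1.12 ]
force [0.582 0.099 0.481]
torque [-0.039 -0.022  0.022]
width 14.176
q7 -0.8317350182496668 -0.09730955120176077
```

View pics/c6.png

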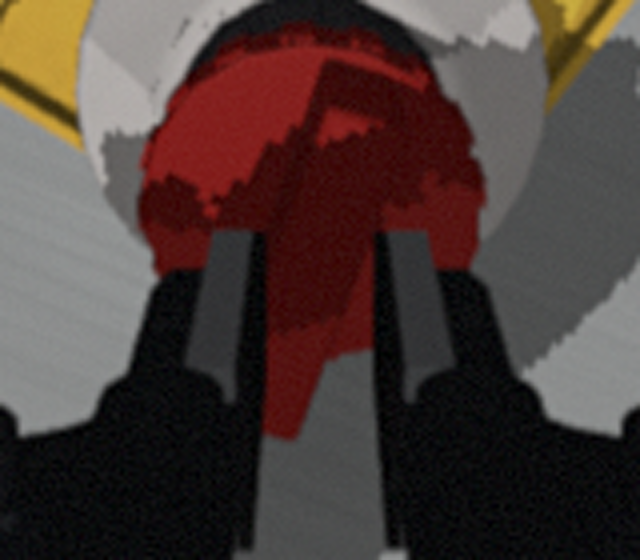

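There's still no contact: the wing stayed put while the jaws turned 18°, so this opening is too loose. I'll realign and narrow the fingers in small steps.

apply_moves:
  commands:
    - [[0,0,0,0,0.85,0],[0,0,0,0,0.85,0],[0,0,0,0,0.85,0],[0,0,0,0,0.85,0],[0,0,0,0,0,0],[0,0,0,0,0,0]]

```text
clock: 6.8
eef_pos: [483.0, -203.8, 173.0]
tool_rot: [-1.572, -0.005, -1.427]
force: [-0.2, 0.8, -0.3]
width: 14.2
```

```bash
python3 st.py;  python3 - <<'E'
from h import *
d=grab('wrist','w7.png'); cv2.imwrite('pics/c7.png',cv2.resize(d['image'][180:320,240:400,::-1],None,fx=4,fy=4,interpolation=cv2.INTER_CUBIC))
E
```

```text
eef_pos [ 483.026 -203.762  173.019]
tool_rot [-1.572 -0.005 -1.427]
force [-0.242  0.778 -0.335]
torque [0.033 0.001 0.014]
width 14.225
q7 -1.0762184230300222 -0.09566306602209806
```

View pics/c7.png

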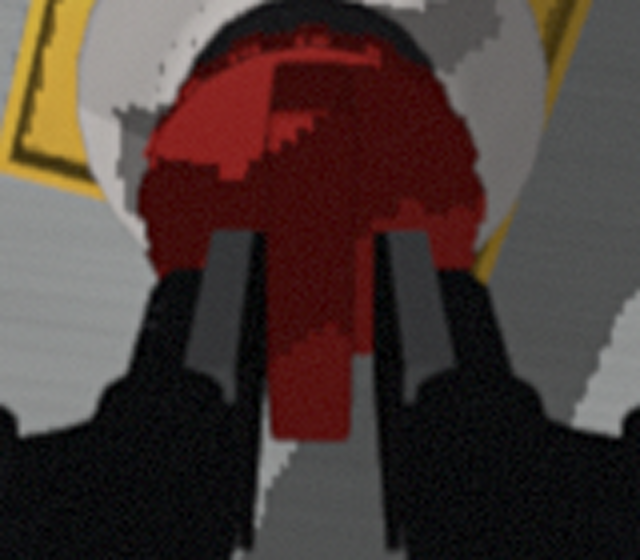

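The wing spans 267–352 and the jaws 265–375, so the wing is about 1.4 mm off towards the left finger. I'll recentre and narrow.

apply_moves:
  commands:
    - [[-0.035,0,0,0,0.1,0],[0,0,0,0,0,0],[0,0,0,0,0,0]]
  claw: 13.2

```text
clock: 7.1
eef_pos: [482.8, -202.1, 173.0]
tool_rot: [-1.572, -0.005, -1.433]
force: [1.2, -0.6, -0.8]
width: 13.1
```

apply_moves:
  commands:
    - [[0,0,0,0,0,0],[0,0,0,0,0,0]]
  claw: 12.6

```text
clock: 7.27
eef_pos: [482.8, -202.1, 173.0]
tool_rot: [-1.572, -0.005, -1.432]
force: [0.6, 1.1, -0.4]
width: 12.9
```

```bash
python3 st.py
```

```text
eef_pos [ 482.828 -202.069  172.994]
tool_rot [-1.572 -0.005 -1.432]
force [ 0.572  1.079 -0.368]
torque [-0.035 -0.074  0.049]
width 12.876
q7 -1.0827065438769474 -0.001999884771066718
```

apply_moves:
  commands:
    - [[0,0,0,0,-0.1,0],[0,0,0,0,-0.1,0],[0,0,0,0,-0.1,0]]

```text
clock: 7.52
eef_pos: [482.8, -202.2, 173.0]
tool_rot: [-1.572, -0.005, -1.403]
force: [-0.3, 0.5, -0.4]
width: 12.3
```

```bash
python3 st.py
```

```text
eef_pos [ 482.78  -202.187  173.006]
tool_rot [-1.572 -0.005 -1.403]
force [-0.343  0.537 -0.385]
torque [-0.026 -0.006 -0.008]
width 12.307
q7 -1.0597223492892973 -0.10216550901532173
```

apply_moves:
  commands:
    - [[0,0,0,0,-0.1,0],[0,0,0,0,-0.1,0],[0,0,0,0,-0.1,0]]

```text
clock: 7.77
eef_pos: [482.8, -202.2, 173.0]
tool_rot: [-1.572, -0.005, -1.374]
force: [-0.7, -0.7, 0.6]
width: 12.6
```

```bash
python3 st.py
```

```text
eef_pos [ 482.835 -202.237  173.012]
tool_rot [-1.572 -0.005 -1.374]
force [-0.673 -0.67   0.609]
torque [ 0.028 -0.019 -0.019]
width 12.562
q7 -1.0363400541382684 -0.09732353501021862
```

apply_moves:
  commands:
    - [[0,0,0,0,-0.1,0],[0,0,0,0,-0.1,0],[0,0,0,0,-0.1,0]]

```text
clock: 8.02
eef_pos: [482.8, -202.3, 173.0]
tool_rot: [-1.572, -0.005, -1.345]
force: [-0.8, -1.6, 0.5]
width: 12.6
```

```bash
python3 st.py
```

```text
eef_pos [ 482.811 -202.271  173.01 ]
tool_rot [-1.572 -0.005 -1.345]
force [-0.768 -1.574  0.534]
torque [ 0.033  0.022 -0.051]
width 12.594
q7 -1.0130582735319364 -0.09701883886009455
```

apply_moves:
  commands:
    - [[0,0,0,0,0.5,0],[0,0,0,0,0.5,0],[0,0,0,0,0,0]]
  claw: 12.2

```text
clock: 8.27
eef_pos: [482.8, -202.4, 173.0]
tool_rot: [-1.572, -0.005, -1.434]
force: [-0.8, -0.5, 0.2]
width: 12.5
```

```bash
python3 st.py
```

```text
eef_pos [ 482.769 -202.359  173.009]
tool_rot [-1.572 -0.005 -1.434]
force [-0.754 -0.486  0.23 ]
torque [ 0.03   0.051 -0.003]
width 12.45
q7 -1.0834926839911183 -0.3210518416017294
```

apply_moves:
  commands:
    - [[0,0,0,0,0,0],[0,0,0,0,0,0]]
  claw: 11.9

```text
clock: 8.43
eef_pos: [482.8, -202.3, 173.0]
tool_rot: [-1.572, -0.005, -1.431]
force: [-1.0, -0.8, 0.1]
width: 11.8
```

```bash
python3 st.py
```

```text
eef_pos [ 482.751 -202.33   172.99 ]
tool_rot [-1.572 -0.005 -1.431]
force [-1.047 -0.825  0.147]
torque [ 0.01  -0.031 -0.017]
width 11.755
q7 -1.0817780897253948 -0.026684869662858546
```

apply_moves:
  commands:
    - [[0,0,0,0,0,0],[0,0,0,0,0,0]]
  claw: 11.6

```text
clock: 8.6
eef_pos: [482.8, -202.3, 173.0]
tool_rot: [-1.572, -0.005, -1.43]
force: [-0.7, 0.7, -0.7]
width: 11.4
```

```bash
python3 st.py
```

```text
eef_pos [ 482.761 -202.254  172.992]
tool_rot [-1.572 -0.005 -1.43 ]
force [-0.715  0.668 -0.691]
torque [ 0.01  -0.034 -0.021]
width 11.449
q7 -1.0804877741916108 -0.0032801945053506643
```

apply_moves:
  commands:
    - [[0,0,0,0,0,0],[0,0,0,0,0,0],[0,0,0,0,0,0]]
  claw: 11.2

```text
clock: 8.85
eef_pos: [482.8, -202.3, 173.0]
tool_rot: [-1.572, -0.005, -1.429]
force: [-0.1, -0.1, -0.3]
width: 11.5
```

apply_moves:
  commands:
    - [[0,0,0,0,0,0],[0,0,0,0,0,0],[0,0,0,0,0,0]]
  claw: 10.8

```text
clock: 9.1
eef_pos: [482.8, -202.3, 173.0]
tool_rot: [-1.572, -0.005, -1.429]
force: [0.4, -0.7, 0.4]
width: 10.7
```

apply_moves:
  commands:
    - [[0,0,0,0,0,0],[0,0,0,0,0,0],[0,0,0,0,0,0]]
  claw: 10.4

```text
clock: 9.35
eef_pos: [482.7, -202.3, 173.0]
tool_rot: [-1.572, -0.005, -1.429]
force: [-0.4, -0.2, 0.2]
width: 10.2
```

```bash
python3 st.py
```

```text
eef_pos [ 482.717 -202.312  172.985]
tool_rot [-1.572 -0.005 -1.429]
force [-0.43  -0.186  0.175]
torque [ 0.001 -0.026 -0.024]
width 10.172
q7 -1.0793414087707902 0.00012719156075036153
```

apply_moves:
  commands:
    - [[0,0,0,0,0,0],[0,0,0,0,0,0],[0,0,0,0,0,0]]
  claw: 10.0

```text
clock: 9.6
eef_pos: [482.8, -202.3, 173.0]
tool_rot: [-1.572, -0.005, -1.429]
force: [0.1, -0.0, 0.3]
width: 9.7
```

apply_moves:
  commands:
    - [[0,0,0,0,0,0],[0,0,0,0,0,0],[0,0,0,0,0,0]]
  claw: 9.6

```text
clock: 9.85
eef_pos: [482.7, -202.3, 173.0]
tool_rot: [-1.572, -0.005, -1.429]
force: [0.0, -0.3, -0.2]
width: 9.5
```

```bash
python3 st.py;  python3 - <<'E'
from h import *
d=grab('wrist','w8.png'); cv2.imwrite('pics/c8.png',cv2.resize(d['image'][170:330,240:400,::-1],None,fx=3.7,fy=3.7,interpolation=cv2.INTER_CUBIC))
E
```

```text
eef_pos [ 482.749 -202.316  172.996]
tool_rot [-1.572 -0.005 -1.429]
force [ 0.01  -0.324 -0.204]
torque [ 0.08  -0.03  -0.015]
width 9.539
q7 -1.0793547455029269 -1.1639220360848412e-05
```

View pics/c8.png

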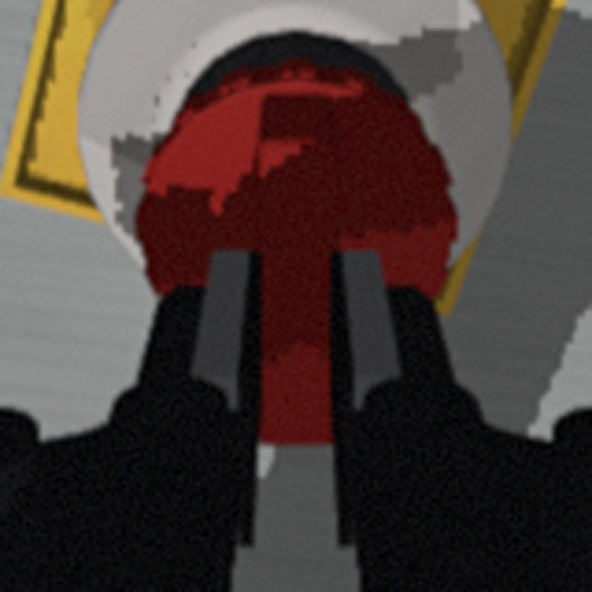

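The pads (260 to 332) now hug the wing in the picture, so the reported width reads about 2 mm or more under the real gap. I'll try turning anticlockwise in small steps.

apply_moves:
  commands:
    - [[0,0,0,0,-0.1,0],[0,0,0,0,-0.1,0],[0,0,0,0,-0.1,0]]

```text
clock: 10.15
eef_pos: [482.8, -202.3, 173.0]
tool_rot: [-1.572, -0.005, -1.4]
force: [-0.7, 0.1, 0.2]
width: 9.6
```

```bash
python3 st.py
```

```text
eef_pos [ 482.78  -202.281  173.006]
tool_rot [-1.572 -0.005 -1.4  ]
force [-0.71   0.065  0.157]
torque [-0.003  0.003  0.017]
width 9.561
q7 -1.0568884505837755 -0.10227842722088099
```

apply_moves:
  commands:
    - [[0,0,0,0,-0.1,0],[0,0,0,0,-0.1,0],[0,0,0,0,-0.1,0]]

```text
clock: 10.4
eef_pos: [482.8, -202.3, 173.0]
tool_rot: [-1.572, -0.005, -1.371]
force: [0.2, 0.3, 0.3]
width: 9.8
```

```bash
python3 st.py
```

```text
eef_pos [ 482.762 -202.313  173.017]
tool_rot [-1.572 -0.005 -1.371]
force [0.213 0.268 0.299]
torque [ 0.015 -0.04   0.018]
width 9.845
q7 -1.033616482848311 -0.09753218153491616
```

apply_moves:
  commands:
    - [[0,0,0,0,-0.1,0],[0,0,0,0,-0.1,0]]

```text
clock: 10.57
eef_pos: [482.8, -202.3, 173.0]
tool_rot: [-1.572, -0.005, -1.352]
force: [-1.3, 0.0, 0.0]
width: 9.8
```

```bash
python3 st.py
```

```text
eef_pos [ 482.758 -202.313  173.002]
tool_rot [-1.572 -0.005 -1.352]
force [-1.338  0.013  0.006]
torque [0.062 0.001 0.053]
width 9.755
q7 -1.018094357189902 -0.09716976899653673
```

I still feel no contact at 4.4° past alignment. I'll project the TCP and the wing into the wrist image to check whether the pads really sit at wing height.

Run:
```python
from h import *
s=readout.read_state(); d=eyes.get_image('wrist')
p=s['eef_pos']; y=s['tool_rot'][2]; zx=np.array([-np.sin(y),np.cos(y),0])
def pr(q): return cv2.projectPoints(np.array([q],float),np.array(d['rvec'],float),np.array(d['tvec'],float),np.array(d['mtx']),None)[0].ravel().round(1)
for h in(0,10,19,30,40):
  for f in(-11,0,11): print(h,f,pr(p+[0,0,h]+zx*f), 'crop8',((pr(p+[0,0,h]+zx*f)-[240,170])*3.7).round())
c=np.array([482.5,-202.5,194]);u=np.array([.9917,.129,0])
for z in(168,194):
  c[2]=z; print('wing',z,pr(c+25*u),pr(c-25*u))
R=cv2.Rodrigues(d['rvec'])[0];print(-R.T@d['tvec'],R[2])
# top + scene triangulation using current views for wing highest red region
t=eyes.get_image('scene');b,l=blobs(red(t));print(b)
```

```text
0 -11 [320.1 249.7] crop8 [296. 295.]
0 0 [320.  233.4] crop8 [296. 235.]
0 11 [320.  216.6] crop8 [296. 172.]
10 -11 [320.2 257.3] crop8 [297. 323.]
10 0 [320.2 240.2] crop8 [297. 260.]
10 11 [320.1 222.5] crop8 [296. 194.]
19 -11 [320.3 264.9] crop8 [297. 351.]
19 0 [320.3 247.1] crop8 [297. 285.]
19 11 [320.2 228.5] crop8 [297. 216.]
30 -11 [320.5 275.3] crop8 [298. 390.]
30 0 [320.4 256.4] crop8 [297. 320.]
30 11 [320.4 236.8] crop8 [297. 247.]
40 -11 [320.6 286. ] crop8 [298. 429.]
40 0 [320.6 266.2] crop8 [298. 356.]
40 11 [320.6 245.4] crop8 [298. 279.]
wing 168 [323.8 192.6] [316.8 266. ]
wing 194 [324.8 205.7] [316.6 288.9]
[ 552.71328674 -185.63838488  340.84903609] [-0.27773317 -0.0663192  -0.95836635]
[(1, [289, 136, 16, 17, 179], [296.6, 145.7]), (3, [363, 186, 18, 17, 273], [371.5, 193.6]), (5, [565, 248, 20, 17, 255], [574.5, 256.2]), (6, [322, 351, 35, 32, 771], [338.7, 367.8])]
```

The projection explains it. The visible fingertip edge (row 237) matches a height about 28 mm above the reported TCP, so the tips are around z ≈ 201, above the wing top at 194. I'll realign, open to 20 mm and go down in small steps, watching the force.

apply_moves:
  commands:
    - [[0,0,0,0,0.5,0],[0,0,0,0,0.45,0],[0,0,0,0,0,0],[0,0,0,0,0,0]]
  claw: 20

```text
clock: 11.0
eef_pos: [482.8, -202.4, 173.0]
tool_rot: [-1.572, -0.005, -1.438]
force: [-0.4, -0.5, 0.5]
width: 20.2
```

apply_moves:
  commands:
    - [[0,0.07,0,0,0,0],[0,0,0,0,0,0]]

```text
clock: 11.17
eef_pos: [482.8, -202.3, 170.1]
tool_rot: [-1.571, -0.005, -1.436]
force: [0.1, -0.0, 0.9]
width: 19.8
```

apply_moves:
  commands:
    - [[0,0.07,0,0,0,0],[0,0,0,0,0,0]]

```text
clock: 11.33
eef_pos: [482.7, -202.3, 166.9]
tool_rot: [-1.571, -0.005, -1.435]
force: [-0.7, 0.3, -0.2]
width: 20.0
```

apply_moves:
  commands:
    - [[0,0.05,0,0,0,0],[0,0,0,0,0,0]]

```text
clock: 11.5
eef_pos: [482.6, -202.3, 164.4]
tool_rot: [-1.572, -0.004, -1.435]
force: [-0.1, 0.5, 0.2]
width: 20.1
```

```bash
python3 st.py
```

```text
eef_pos [ 482.638 -202.28   164.432]
tool_rot [-1.572 -0.004 -1.435]
force [-0.127  0.505  0.243]
torque [0.028 0.024 0.048]
width 20.136
q7 -1.0838516808816585 0.00012634332961170003
```

At 164 the reported TCP is below the disc top and nothing has touched, which confirms the tips are higher than reported. I'll keep going down.

apply_moves:
  commands:
    - [[0,0.07,0,0,0,0],[0,0,0,0,0,0],[0,0.07,0,0,0,0],[0,0,0,0,0,0]]

```text
clock: 11.83
eef_pos: [482.6, -202.4, 158.2]
tool_rot: [-1.572, -0.004, -1.435]
force: [-0.1, -0.9, 0.5]
width: 20.1
```

apply_moves:
  commands:
    - [[0,0.07,0,0,0,0],[0,0,0,0,0,0],[0,0.07,0,0,0,0],[0,0,0,0,0,0]]

```text
clock: 12.17
eef_pos: [482.6, -202.4, 151.9]
tool_rot: [-1.572, -0.004, -1.434]
force: [-0.6, -0.5, 0.2]
width: 19.9
```

```bash
python3 st.py;  python3 - <<'E'
from h import *
d=grab('wrist','w9.png'); cv2.imwrite('pics/c9.png',cv2.resize(d['image'][160:340,230:410,::-1],None,fx=3.3,fy=3.3,interpolation=cv2.INTER_CUBIC))
E
```

```text
eef_pos [ 482.629 -202.377  151.945]
tool_rot [-1.572 -0.004 -1.434]
force [-0.63  -0.511  0.203]
torque [ 0.043 -0.01   0.019]
width 19.885
q7 -1.083517881269567 0.0003605707024689764
```

View pics/c9.png

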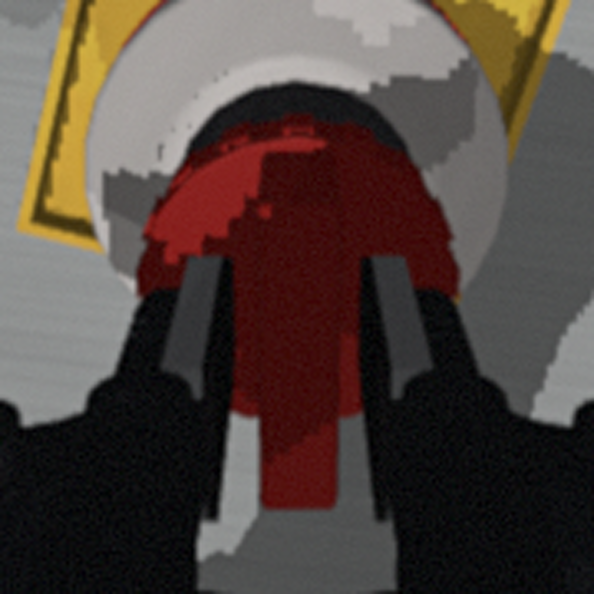

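The wing (260–338) is centred between the pads (233–361) and clearly at their level. A bit lower, then a loose close to 14 mm.

apply_moves:
  commands:
    - [[0,0.06,0,0,0,0],[0,0,0,0,0,0],[0,0.06,0,0,0.08,0],[0,0,0,0,0,0]]
  claw: 15

```text
clock: 12.55
eef_pos: [483.0, -202.6, 147.1]
tool_rot: [-1.571, -0.005, -1.442]
force: [-0.3, -0.5, -0.3]
width: 15.4
```

apply_moves:
  commands:
    - [[0,0,0,0,0,0],[0,0,0,0,0,0]]
  claw: 13.6

```text
clock: 12.72
eef_pos: [483.0, -202.6, 147.0]
tool_rot: [-1.571, -0.005, -1.442]
force: [0.5, 0.5, -0.6]
width: 13.6
```

```bash
python3 st.py
```

```text
eef_pos [ 482.961 -202.554  146.951]
tool_rot [-1.571 -0.005 -1.442]
force [ 0.529  0.505 -0.559]
torque [-0.007 -0.02  -0.017]
width 13.576
q7 -1.089379538613958 -0.0026141898706555367
```

apply_moves:
  commands:
    - [[0,0,0,0,-0.1,0],[0,0,0,0,-0.1,0],[0,0,0,0,-0.1,0],[0,0,0,0,-0.1,0]]

```text
clock: 13.05
eef_pos: [483.1, -202.6, 147.1]
tool_rot: [-1.571, -0.005, -1.404]
force: [-0.3, -0.5, -0.3]
width: 13.6
```

```bash
python3 st.py
```

```text
eef_pos [ 483.08  -202.582  147.108]
tool_rot [-1.571 -0.005 -1.404]
force [-0.302 -0.469 -0.279]
torque [-0.021  0.023  0.005]
width 13.636
q7 -1.0604220275737355 -0.09488759329542518
```

apply_moves:
  commands:
    - [[0,0,0,0,-0.08,0],[0,0,0,0,-0.08,0]]

```text
clock: 13.22
eef_pos: [483.1, -202.6, 147.2]
tool_rot: [-1.571, -0.005, -1.388]
force: [-0.1, 0.6, -0.3]
width: 13.8
```

```bash
python3 st.py
```

```text
eef_pos [ 483.133 -202.605  147.201]
tool_rot [-1.571 -0.005 -1.388]
force [-0.14   0.585 -0.305]
torque [ 0.035 -0.018 -0.043]
width 13.761
q7 -1.0482986749724785 -0.07320321863517165
```

apply_moves:
  commands:
    - [[0,0,0,0,-0.06,0],[0,0,0,0,-0.06,0]]

```text
clock: 13.38
eef_pos: [483.2, -202.7, 147.2]
tool_rot: [-1.571, -0.005, -1.377]
force: [0.6, 0.2, 0.4]
width: 14.2
```

```bash
python3 st.py
```

```text
eef_pos [ 483.161 -202.667  147.237]
tool_rot [-1.571 -0.005 -1.377]
force [0.636 0.242 0.42 ]
torque [ 0.071 -0.03  -0.038]
width 14.158
q7 -1.0392005413590417 -0.05387721466831863
```

apply_moves:
  commands:
    - [[0,0,0,0,-0.06,0],[0,0,0,0,-0.06,0]]

```text
clock: 13.55
eef_pos: [483.1, -202.7, 147.3]
tool_rot: [-1.571, -0.005, -1.365]
force: [-0.3, -0.5, 1.2]
width: 13.5
```

```bash
python3 st.py
```

```text
eef_pos [ 483.145 -202.654  147.255]
tool_rot [-1.571 -0.005 -1.365]
force [-0.332 -0.491  1.245]
torque [ 0.038 -0.02   0.079]
width 13.544
q7 -1.0302809334756862 -0.05333521286956966
```

apply_moves:
  commands:
    - [[0,0,0,0,-0.06,0],[0,0,0,0,-0.06,0]]

```text
clock: 13.72
eef_pos: [483.1, -202.6, 147.2]
tool_rot: [-1.571, -0.005, -1.353]
force: [0.7, 0.1, 0.7]
width: 13.6
```

```bash
python3 st.py
```

```text
eef_pos [ 483.133 -202.625  147.237]
tool_rot [-1.571 -0.005 -1.353]
force [0.68  0.074 0.713]
torque [ 0.001 -0.005 -0.022]
width 13.635
q7 -1.021432058512545 -0.053433633875101805
```

apply_moves:
  commands:
    - [[0,0,0,0,-0.06,0],[0,0,0,0,-0.06,0]]

```text
clock: 13.88
eef_pos: [483.2, -202.6, 147.2]
tool_rot: [-1.571, -0.005, -1.342]
force: [-0.0, 0.5, -0.1]
width: 13.4
```

```bash
python3 st.py
```

```text
eef_pos [ 483.163 -202.634  147.241]
tool_rot [-1.571 -0.005 -1.342]
force [-0.049  0.542 -0.084]
torque [ 0.028 -0.034  0.019]
width 13.403
q7 -1.012535175151056 -0.05356379086151719
```

Joint 7 torque has depended only on step size so far, which makes it a quiet contact sensor, and it shows no contact. I'll realign, open a little and probe downward gently.

apply_moves:
  commands:
    - [[0,0,0,0,0.5,0],[0,0,0,0,0.55,0],[0,0,0,0,0,0],[0,0.05,0,0,0,0],[0,0,0,0,0,0],[0,0.05,0,0,0,0],[0,0,0,0,0,0]]
  claw: 18

```text
clock: 14.47
eef_pos: [483.7, -202.7, 143.9]
tool_rot: [-1.569, -0.005, -1.432]
force: [0.4, 0.4, -0.1]
width: 18.1
```

apply_moves:
  commands:
    - [[0,0.05,0,0,0,0],[0,0,0,0,0,0]]

```text
clock: 14.63
eef_pos: [484.2, -202.8, 144.2]
tool_rot: [-1.568, -0.006, -1.43]
force: [-1.2, -0.2, -0.9]
width: 18.3
```

apply_moves:
  commands:
    - [[0,0.05,0,0,0,0],[0,0,0,0,0,0]]

```text
clock: 14.8
eef_pos: [485.0, -202.8, 144.0]
tool_rot: [-1.566, -0.006, -1.429]
force: [0.3, -0.5, 0.1]
width: 17.7
```

```bash
echo "print('tau',s['tau'].round(3))">>st.py; python3 st.py
```

```text
eef_pos [ 484.958 -202.82   144.019]
tool_rot [-1.566 -0.006 -1.429]
force [ 0.291 -0.475  0.056]
torque [-0.013  0.04  -0.001]
width 17.729
q7 -1.0789722892889315 -0.004333149263402447
tau [-7.3000e-02 -4.6639e+01  7.6700e-01 -1.4617e+01  2.0000e-03  1.9000e-02
 -4.0000e-03]
```

z stalls at 144 while x drifts, though the force readout stays near zero. The tips are probably resting on the disc and the force reading can't be trusted. I'll back up in steps and compare joint torques.

apply_moves:
  commands:
    - [[0,-0.03,0,0,0,0],[0,0,0,0,0,0]]

```text
clock: 14.97
eef_pos: [485.1, -202.9, 145.1]
tool_rot: [-1.565, -0.007, -1.428]
force: [-0.3, 0.3, -0.3]
width: 18.0
```

```bash
python3 st.py|egrep 'eef|rot|force|tau'
```

```text
eef_pos [ 485.104 -202.856  145.132]
tool_rot [-1.565 -0.007 -1.428]
force [-0.337  0.261 -0.298]
tau [-2.3000e-02 -4.6532e+01  7.9000e-01 -1.4421e+01  1.4000e-02  1.8000e-02
```

apply_moves:
  commands:
    - [[0,-0.03,-0.055,-0.05,0.1,0],[0,0,0,0,0,0]]

```text
clock: 15.13
eef_pos: [482.4, -203.1, 145.7]
tool_rot: [-1.571, -0.006, -1.438]
force: [-0.5, 0.4, -0.1]
width: 18.2
```

```bash
python3 st.py|egrep 'eef|rot|force|tau'
```

```text
eef_pos [ 482.378 -203.142  145.739]
tool_rot [-1.571 -0.006 -1.438]
force [-0.487  0.369 -0.079]
tau [-1.0700e-01 -4.6330e+01  7.8600e-01 -1.4466e+01  1.4000e-02  2.5000e-02
```

apply_moves:
  commands:
    - [[0,-0.02,0,0,0,0],[0,0,0,0,0,0]]

```text
clock: 15.3
eef_pos: [482.0, -203.1, 146.1]
tool_rot: [-1.572, -0.006, -1.438]
force: [0.3, 0.9, -0.2]
width: 18.2
```

```bash
python3 st.py
```

```text
eef_pos [ 482.014 -203.108  146.059]
tool_rot [-1.572 -0.006 -1.438]
force [ 0.271  0.85  -0.176]
torque [ 0.005  0.005 -0.001]
width 18.199
q7 -1.0858982002185755 -0.003284048434579745
tau [-8.0000e-03 -4.6219e+01  8.5300e-01 -1.4379e+01  2.2000e-02  2.3000e-02
 -3.0000e-03]
```

```bash
echo "print('q',s['qpos'].round(3))">>st.py; python3 st.py | tail -1
```

```text
q [ 0.326  0.53   0.022  1.937 -0.009  0.673 -1.086]
```

apply_moves:
  commands:
    - [[0,-0.1,0,0,0,0],[0,0,0,0,0,0]]

```text
clock: 15.47
eef_pos: [481.8, -203.0, 150.0]
tool_rot: [-1.572, -0.005, -1.438]
force: [0.1, -0.3, 0.2]
width: 17.8
```

```bash
python3 st.py
```

```text
eef_pos [ 481.807 -202.995  149.984]
tool_rot [-1.572 -0.005 -1.438]
force [ 0.059 -0.28   0.237]
torque [ 0.031 -0.011  0.002]
width 17.81
q7 -1.085904079262898 -0.0007694617670495063
tau [-1.9000e-02 -4.5754e+01  8.3200e-01 -1.4282e+01  2.1000e-02  1.2600e-01
 -1.0000e-03]
q [ 0.326  0.524  0.022  1.933 -0.009  0.684 -1.086]
```

Joints are well inside their limits. I'll measure the wing's direction numerically from the protruding near end, to see whether the cap has already turned.

```bash
cat > wing.py <<'E'
from h import *
def wing(d):
    h=cv2.cvtColor(d['image'],cv2.COLOR_RGB2HSV)
    m=(((h[...,0]<10)|(h[...,0]>170))&(h[...,1]>110)&(h[...,2]>25)).astype(np.uint8)
    out=[]
    for r in range(276,330,3):
        c=np.where(m[r,260:390])[0]
        if len(c)>5: out.append((r,260+int(c.min()),260+int(c.max())))
    return m,out
if __name__=='__main__':
    import sys
    d=eyes.get_image('wrist'); m,o=wing(d); print(o)
    L=[ray(d,(a-.0,r),194) for r,a,b in o if b-a<34]; Rr=[ray(d,(b+1.,r),194) for r,a,b in o if b-a<34]
    for P in(L,Rr):
        P=np.array(P)[:, :2]; v,_,x0,y0=None,None,*P.mean(0); k=np.polyfit(P[:,0],P[:,1],1); print('angle',np.degrees(np.arctan(k[0])).round(1),'y@482.5',np.polyval(k,482.5).round(1),len(P))
E
python3 wing.py
```

```text
[(276, 302, 337), (279, 302, 337), (282, 301, 337), (285, 301, 338), (288, 309, 331), (291, 309, 331), (294, 309, 331), (297, 309, 331), (300, 309, 331), (303, 309, 331), (306, 309, 331), (309, 309, 331), (312, 309, 331)]
angle 6.9 y@482.5 -197.4 9
angle 8.2 y@482.5 -208.3 9
```

The wing is still at 7.5° and the gripper is centred on it (y −202.9 against −203.0). I'll narrow to 13.4 at z ≈ 147 and turn, checking the wing angle by image.

apply_moves:
  commands:
    - [[0,0.06,0.02,0,0,0],[0,0,0,0,0,0],[0,0,0,0,0,0]]
  claw: 13.2

```text
clock: 15.77
eef_pos: [482.5, -202.8, 147.2]
tool_rot: [-1.573, -0.005, -1.437]
force: [0.0, -0.3, -0.7]
width: 13.5
```

apply_moves:
  commands:
    - [[0,0,0,0,-0.15,0],[0,0,0,0,-0.15,0],[0,0,0,0,-0.15,0],[0,0,0,0,-0.15,0],[0,0,0,0,-0.15,0]]

```text
clock: 16.18
eef_pos: [482.4, -202.7, 146.9]
tool_rot: [-1.573, -0.005, -1.366]
force: [-0.4, -0.5, 0.7]
width: 13.1
```

```bash
python3 st.py; python3 wing.py
```

```text
eef_pos [ 482.42  -202.68   146.916]
tool_rot [-1.573 -0.005 -1.366]
force [-0.383 -0.46   0.7  ]
torque [ 0.009  0.033 -0.012]
width 13.139
q7 -1.0319324822310996 -0.1399872824549675
tau [-2.1800e-01 -4.6268e+01  7.1500e-01 -1.4493e+01 -2.3000e-02 -2.0000e-03
 -1.4000e-01]
q [ 3.390e-01  5.290e-01  1.000e-03  1.933e+00  8.000e-03  6.780e-01
 -1.032e+00]
[(276, 306, 332), (279, 306, 332), (282, 306, 333), (285, 306, 333), (288, 306, 333), (291, 306, 332), (294, 305, 330), (297, 306, 330), (300, 305, 330), (303, 305, 329), (306, 305, 329), (309, 304, 329), (312, 305, 329), (315, 305, 328), (318, 306, 328)]
angle 9.4 y@482.5 -195.8 15
angle 6.0 y@482.5 -209.0 15
```

apply_moves:
  commands:
    - [[0,0,0,0,-0.1,0],[0,0,0,0,-0.1,0],[0,0,0,0,-0.1,0],[0,0,0,0,-0.1,0]]

```text
clock: 16.57
eef_pos: [482.4, -202.7, 146.9]
tool_rot: [-1.573, -0.005, -1.327]
force: [-0.0, -0.3, -0.4]
width: 13.1
```

```bash
python3 st.py; python3 wing.py
```

```text
eef_pos [ 482.428 -202.684  146.94 ]
tool_rot [-1.573 -0.005 -1.327]
force [-0.014 -0.343 -0.436]
torque [ 0.04   0.007 -0.063]
width 13.057
q7 -1.0020694419219383 -0.03456663340330124
tau [-6.2000e-02 -4.6329e+01  6.3900e-01 -1.4507e+01  8.7000e-02  5.0000e-03
 -3.5000e-02]
q [ 0.347  0.529 -0.01   1.933  0.017  0.679 -1.002]
[(276, 306, 332), (279, 306, 332), (282, 306, 333), (285, 306, 333), (288, 306, 333), (291, 306, 331), (294, 305, 330), (297, 305, 330), (300, 305, 329), (303, 305, 329), (306, 305, 329), (309, 304, 329), (312, 304, 328), (315, 304, 328), (318, 306, 328)]
angle 11.0 y@482.5 -195.8 15
angle 8.0 y@482.5 -208.9 15
```

Between these two readings the wing kept the same place in the gripper image while the gripper turned 2.2°, and joint 7 torque changed. So the cap is following anticlockwise, possibly still within the play. I'll carry on gently.

apply_moves:
  commands:
    - [[0,0,0,0,-0.1,0],[0,0,0,0,-0.1,0],[0,0,0,0,-0.1,0],[0,0,0,0,-0.1,0]]

```text
clock: 16.95
eef_pos: [482.5, -202.7, 147.0]
tool_rot: [-1.573, -0.004, -1.291]
force: [0.7, -0.1, 0.1]
width: 13.5
```

```bash
python3 st.py; python3 wing.py
```

```text
eef_pos [ 482.487 -202.656  146.959]
tool_rot [-1.573 -0.004 -1.291]
force [ 0.684 -0.128  0.056]
torque [ 0.054 -0.097 -0.28 ]
width 13.466
q7 -0.9735817495536584 0.2059807302430272
tau [-2.8900e-01 -4.6351e+01  3.3800e-01 -1.4491e+01  2.9000e-01  2.2000e-02
  2.0600e-01]
q [ 0.355  0.529 -0.021  1.933  0.025  0.679 -0.974]
[(276, 306, 332), (279, 306, 332), (282, 306, 333), (285, 306, 333), (288, 305, 333), (291, 306, 332), (294, 305, 329), (297, 305, 329), (300, 305, 329), (303, 305, 328), (306, 304, 328), (309, 304, 328), (312, 304, 327), (315, 304, 327), (318, 305, 327)]
angle 12.7 y@482.5 -195.8 15
angle 8.4 y@482.5 -209.0 15
```

apply_moves:
  commands:
    - [[0,0,0,0,-0.1,0],[0,0,0,0,-0.1,0],[0,0,0,0,-0.1,0],[0,0,0,0,-0.1,0]]

```text
clock: 17.33
eef_pos: [482.6, -202.7, 147.0]
tool_rot: [-1.573, -0.004, -1.255]
force: [0.5, 0.9, 0.5]
width: 13.3
```

```bash
python3 st.py; python3 wing.py
```

```text
eef_pos [ 482.619 -202.664  147.003]
tool_rot [-1.573 -0.004 -1.255]
force [0.537 0.924 0.509]
torque [ 0.135 -0.059 -0.533]
width 13.268
q7 -0.9455204411093698 0.44462339021265507
tau [ -0.35  -46.461   0.181 -14.427   0.535   0.067   0.445]
q [ 0.363  0.529 -0.032  1.933  0.033  0.679 -0.946]
[(276, 306, 332), (279, 306, 333), (282, 306, 333), (285, 305, 333), (288, 305, 333), (291, 305, 332), (294, 305, 329), (297, 305, 329), (300, 305, 328), (303, 305, 328), (306, 304, 327), (309, 304, 327), (312, 304, 327), (315, 304, 326), (318, 304, 325)]
angle 14.6 y@482.5 -195.7 15
angle 8.5 y@482.5 -209.3 15
```

Moment is up to −0.53 N m and climbing steadily: that's the hard stop. Backing off now; it's a left-hand thread, so I turn clockwise.

apply_moves:
  commands:
    - [[0,0,0,0,0.2,0],[0,0,0,0,0.3,0],[0,0,0,0,0.4,0],[0,0,0,0,0.5,0],[0,0,0,0,0.4,0]]

```text
clock: 17.8
eef_pos: [482.3, -202.8, 146.9]
tool_rot: [-1.573, -0.005, -1.419]
force: [0.5, -0.1, 0.3]
width: 13.3
```

```bash
python3 st.py; python3 wing.py
```

```text
eef_pos [ 482.272 -202.808  146.902]
tool_rot [-1.573 -0.005 -1.419]
force [ 0.472 -0.053  0.254]
torque [ 0.003 -0.02   0.053]
width 13.285
q7 -1.0714458102267317 0.30282648280262947
tau [ 4.8800e-01 -4.6280e+01  5.2300e-01 -1.4497e+01  1.1100e-01  1.0000e-03
  3.0300e-01]
q [ 0.33   0.53   0.016  1.934 -0.005  0.678 -1.071]
[(276, 307, 332), (279, 307, 333), (282, 306, 333), (285, 306, 333), (288, 306, 333), (291, 309, 332), (294, 309, 332), (297, 309, 332), (300, 309, 332), (303, 309, 332), (306, 309, 332), (309, 309, 332), (312, 309, 332), (315, 309, 332), (318, 309, 331)]
angle 11.6 y@482.5 -196.1 15
angle 7.9 y@482.5 -209.0 15
```

apply_moves:
  commands:
    - [[0,0,0,0,0.3,0],[0,0,0,0,0.3,0],[0,0,0,0,0.2,0],[0,0,0,0,0.2,0],[0,0,0,0,0.15,0],[0,0,0,0,0.1,0]]

```text
clock: 18.35
eef_pos: [482.1, -202.7, 146.9]
tool_rot: [-1.573, -0.006, -1.536]
force: [0.8, 0.1, 0.3]
width: 13.1
```

```bash
python3 st.py; python3 wing.py
```

```text
eef_pos [ 482.111 -202.718  146.919]
tool_rot [-1.573 -0.006 -1.536]
force [0.791 0.094 0.324]
torque [ 0.001  0.009 -0.005]
width 13.124
q7 -1.1625586936607284 0.040216989582404494
tau [ 1.2700e-01 -4.6194e+01  1.1530e+00 -1.4499e+01  4.4000e-02 -2.9000e-02
  4.0000e-02]
q [ 0.305  0.53   0.051  1.935 -0.031  0.678 -1.163]
[(276, 307, 333), (279, 307, 333), (282, 306, 333), (285, 306, 333), (288, 306, 333), (291, 309, 333), (294, 310, 334), (297, 310, 334), (300, 310, 334), (303, 310, 334), (306, 310, 334), (309, 311, 335), (312, 311, 334), (315, 311, 334), (318, 312, 333)]
angle 8.2 y@482.5 -195.8 15
angle 4.1 y@482.5 -208.9 15
```

apply_moves:
  commands:
    - [[0,0,0,0,0.1,0],[0,0,0,0,0.1,0],[0,0,0,0,0.1,0],[0,0,0,0,0.1,0]]

```text
clock: 18.73
eef_pos: [482.1, -202.7, 147.0]
tool_rot: [-1.573, -0.006, -1.573]
force: [-0.7, 1.0, 0.4]
width: 13.0
```

```bash
python3 st.py; python3 wing.py
```

```text
eef_pos [ 482.075 -202.689  146.982]
tool_rot [-1.573 -0.006 -1.573]
force [-0.691  0.991  0.416]
torque [0.002 0.084 0.183]
width 13.012
q7 -1.191018179979232 -0.03071709768846631
tau [ 2.4300e-01 -4.6025e+01  1.3290e+00 -1.4460e+01 -3.8000e-02 -5.4000e-02
 -3.1000e-02]
q [ 0.297  0.53   0.062  1.935 -0.04   0.678 -1.191]
[(276, 307, 333), (279, 307, 333), (282, 306, 333), (285, 306, 333), (288, 306, 333), (291, 309, 333), (294, 310, 334), (297, 310, 334), (300, 310, 334), (303, 310, 334), (306, 311, 334), (309, 311, 335), (312, 311, 335), (315, 312, 335), (318, 312, 333)]
angle 6.6 y@482.5 -195.8 15
angle 2.7 y@482.5 -208.7 15
```

apply_moves:
  commands:
    - [[0,0,0,0,0.1,0],[0,0,0,0,0.1,0],[0,0,0,0,0.1,0],[0,0,0,0,0.1,0]]

```text
clock: 19.12
eef_pos: [482.1, -202.6, 147.1]
tool_rot: [-1.573, -0.006, -1.611]
force: [0.1, -0.3, 0.1]
width: 13.2
```

```bash
python3 st.py; python3 wing.py
```

```text
eef_pos [ 482.088 -202.64   147.055]
tool_rot [-1.573 -0.006 -1.611]
force [ 0.14  -0.308  0.051]
torque [0.04  0.046 0.094]
width 13.222
q7 -1.2202416590038794 -0.02877484483178705
tau [ 2.4900e-01 -4.5902e+01  1.4470e+00 -1.4443e+01 -3.6000e-02 -7.6000e-02
 -2.9000e-02]
q [ 0.29   0.531  0.073  1.935 -0.049  0.678 -1.22 ]
[(276, 307, 333), (279, 307, 333), (282, 306, 333), (285, 306, 333), (288, 306, 333), (291, 309, 334), (294, 310, 334), (297, 310, 334), (300, 310, 334), (303, 311, 334), (306, 311, 335), (309, 311, 335), (312, 311, 335), (315, 312, 335), (318, 312, 333)]
angle 4.6 y@482.5 -195.8 15
angle 0.5 y@482.5 -208.8 15
```

The moment stays at about 0.1 N m, so it's turning against the drag: left-hand thread. I'll continue faster, rising slightly with the cap.

apply_moves:
  commands:
    - [[0,-0.003,0,0,0.3,0],[0,-0.003,0,0,0.3,0],[0,-0.003,0,0,0.3,0],[0,-0.003,0,0,0.3,0],[0,-0.003,0,0,0.3,0],[0,-0.003,0,0,0.3,0],[0,-0.003,0,0,0.3,0],[0,-0.003,0,0,0.3,0]]

```text
clock: 19.83
eef_pos: [482.1, -202.5, 147.7]
tool_rot: [-1.572, -0.006, -1.842]
force: [0.8, 0.7, -0.9]
width: 13.0
```

```bash
python3 st.py; python3 wing.py|tail -2
```

```text
eef_pos [ 482.067 -202.548  147.683]
tool_rot [-1.572 -0.006 -1.842]
force [ 0.808  0.735 -0.922]
torque [ 0.053 -0.029  0.135]
width 12.963
q7 -1.3965861034033242 0.156024768948555
tau [ 4.8100e-01 -4.6566e+01  2.0740e+00 -1.4550e+01  1.8000e-02  5.7000e-02
  1.5600e-01]
q [ 0.243  0.533  0.141  1.936 -0.103  0.681 -1.397]
angle -8.1 y@482.5 -195.7 15
angle -13.2 y@482.5 -209.2 15
```

apply_moves:
  commands:
    - [[0,-0.003,0,0,0.3,0],[0,-0.003,0,0,0.3,0],[0,-0.003,0,0,0.3,0],[0,-0.003,0,0,0.3,0],[0,-0.003,0,0,0.3,0],[0,-0.003,0,0,0.3,0],[0,-0.003,0,0,0.3,0],[0,-0.003,0,0,0.3,0]]

```text
clock: 20.55
eef_pos: [482.0, -202.4, 148.3]
tool_rot: [-1.571, -0.006, -2.074]
force: [0.6, -0.5, -1.5]
width: 13.2
```

```bash
python3 st.py; python3 wing.py|tail -2
```

```text
eef_pos [ 482.029 -202.413  148.333]
tool_rot [-1.571 -0.006 -2.074]
force [ 0.596 -0.474 -1.498]
torque [-0.079 -0.067  0.139]
width 13.244
q7 -1.5735995875032167 0.15803079586476088
tau [ 4.6700e-01 -4.6907e+01  2.8670e+00 -1.4622e+01  3.0000e-02  1.3500e-01
  1.5800e-01]
q [ 0.197  0.536  0.209  1.936 -0.158  0.685 -1.574]
angle -21.1 y@482.5 -195.3 15
angle -26.2 y@482.5 -209.8 15
```

apply_moves:
  commands:
    - [[0,-0.003,0,0,0.3,0],[0,-0.003,0,0,0.3,0],[0,-0.003,0,0,0.3,0],[0,-0.003,0,0,0.3,0],[0,-0.003,0,0,0.3,0],[0,-0.003,0,0,0.3,0],[0,-0.003,0,0,0.3,0],[0,-0.003,0,0,0.3,0]]

```text
clock: 21.27
eef_pos: [481.9, -202.2, 149.0]
tool_rot: [-1.57, -0.006, -2.306]
force: [1.1, -0.7, -2.6]
width: 13.2
```

apply_moves:
  commands:
    - [[0,-0.003,0,0,0.3,0],[0,-0.003,0,0,0.3,0],[0,-0.003,0,0,0.3,0],[0,-0.003,0,0,0.3,0],[0,-0.003,0,0,0.3,0],[0,-0.003,0,0,0.3,0],[0,-0.003,0,0,0.3,0],[0,-0.003,0,0,0.3,0]]

```text
clock: 21.93
eef_pos: [481.9, -202.0, 149.8]
tool_rot: [-1.568, -0.006, -2.538]
force: [1.2, -0.8, -3.1]
width: 13.4
```

```bash
python3 st.py; python3 wing.py|tail -2
```

```text
eef_pos [ 481.935 -201.993  149.765]
tool_rot [-1.568 -0.006 -2.538]
force [ 1.172 -0.754 -3.101]
torque [-0.093 -0.189  0.135]
width 13.389
q7 -1.9276455958560281 0.1615286897867918
tau [  0.447 -47.29    4.526 -14.696   0.062   0.258   0.162]
q [ 0.105  0.549  0.346  1.938 -0.268  0.701 -1.928]
angle -47.4 y@482.5 -192.6 15
angle -53.4 y@482.5 -214.3 15
```

apply_moves:
  commands:
    - [[0,-0.003,0,0,0.2,0],[0,-0.003,0,0,0.2,0],[0,-0.003,0,0,0.2,0],[0,-0.003,0,0,0.2,0]]

```text
clock: 22.32
eef_pos: [481.9, -201.9, 150.3]
tool_rot: [-1.568, -0.006, -2.616]
force: [0.8, -0.8, -3.3]
width: 13.1
```

```bash
python3 st.py; python3 wing.py
```

```text
eef_pos [ 481.93  -201.858  150.263]
tool_rot [-1.568 -0.006 -2.616]
force [ 0.755 -0.841 -3.299]
torque [-0.048 -0.163  0.047]
width 13.087
q7 -1.9870728034496674 0.07157205138355494
tau [ 3.2300e-01 -4.7091e+01  4.8660e+00 -1.4697e+01  3.8000e-02  2.4600e-01
  7.2000e-02]
q [ 0.09   0.551  0.369  1.938 -0.286  0.705 -1.987]
[(276, 307, 333), (279, 306, 333), (282, 306, 333), (285, 306, 333), (288, 305, 334), (291, 309, 334), (294, 310, 333), (297, 310, 334), (300, 310, 334), (303, 311, 334), (306, 311, 334), (309, 311, 335), (312, 312, 335), (315, 312, 335), (318, 312, 330)]
angle -51.8 y@482.5 -191.6 15
angle -58.0 y@482.5 -216.1 15
```

apply_moves:
  commands:
    - [[0,0,0,0,0.2,0],[0,0,0,0,0.2,0],[0,0,0,0,0.2,0],[0,0,0,0,0.2,0],[0,0,0,0,0.2,0],[0,0,0,0,0.2,0]]

```text
clock: 22.87
eef_pos: [482.0, -201.9, 150.5]
tool_rot: [-1.567, -0.005, -2.732]
force: [1.1, 0.1, -2.0]
width: 13.2
```

```bash
python3 st.py|head -7; python3 wing.py|tail -2
```

```text
eef_pos [ 481.999 -201.876  150.543]
tool_rot [-1.567 -0.005 -2.732]
force [ 1.075  0.066 -2.01 ]
torque [-0.082 -0.104  0.162]
width 13.249
q7 -2.0748631428063895 0.06825154647231102
tau [ 3.3900e-01 -4.6562e+01  5.2120e+00 -1.4582e+01  2.8000e-02  1.6000e-01
angle -58.3 y@482.5 -189.8 15
angle -64.3 y@482.5 -219.1 15
```

apply_moves:
  commands:
    - [[0,0,0,0,0.1,0],[0,0,0,0,0.1,0],[0,0,0,0,0.1,0]]

```text
clock: 23.17
eef_pos: [482.0, -201.9, 150.7]
tool_rot: [-1.567, -0.005, -2.762]
force: [0.0, -0.5, -2.4]
width: 12.9
```

```bash
python3 st.py|head -7; python3 wing.py|tail -2
```

```text
eef_pos [ 482.036 -201.864  150.658]
tool_rot [-1.567 -0.005 -2.762]
force [ 0.019 -0.541 -2.356]
torque [-0.048 -0.078  0.086]
width 12.948
q7 -2.097357774479412 -0.021954301628284156
tau [ 1.9600e-01 -4.6459e+01  5.3690e+00 -1.4564e+01 -4.0000e-03  1.5900e-01
angle -59.9 y@482.5 -189.2 15
angle -66.2 y@482.5 -220.4 15
```

The cap has turned about 1.22 rad. I'll undo the skew to align the pads with the wing, then narrow very gradually.

apply_moves:
  commands:
    - [[0,0,0,0,-0.5,0],[0,0,0,0,-0.4,0],[0,0,0,0,0,0]]

```text
clock: 23.47
eef_pos: [482.3, -202.1, 151.2]
tool_rot: [-1.567, -0.005, -2.682]
force: [-0.6, 0.6, -0.9]
width: 13.0
```

apply_moves:
  commands:
    - [[0,0,0,0,0,0],[0,0,0,0,0,0]]
  claw: 12.5

```text
clock: 23.63
eef_pos: [482.4, -202.3, 151.7]
tool_rot: [-1.567, -0.004, -2.685]
force: [-0.3, -0.1, -0.3]
width: 12.6
```

```bash
python3 st.py|head -7; python3 wing.py
```

```text
eef_pos [ 482.431 -202.311  151.728]
tool_rot [-1.567 -0.004 -2.685]
force [-0.3   -0.089 -0.268]
torque [0.001 0.007 0.007]
width 12.564
q7 -2.0385734574352354 0.021010315977036953
tau [ 1.6000e-02 -4.5247e+01  4.8470e+00 -1.4370e+01  2.8000e-02 -1.5000e-02
[(276, 307, 333), (279, 307, 333), (282, 307, 333), (285, 306, 333), (288, 306, 333), (291, 309, 333), (294, 309, 332), (297, 309, 332), (300, 309, 331), (303, 309, 331), (306, 309, 331), (309, 309, 331), (312, 309, 331), (315, 309, 331)]
angle -60.5 y@482.5 -190.0 14
angle -66.6 y@482.5 -221.7 14
```

apply_moves:
  commands:
    - [[0,0,0,0,0,0],[0,0,0,0,0,0]]
  claw: 12.2

```text
clock: 23.85
eef_pos: [482.4, -202.4, 151.9]
tool_rot: [-1.567, -0.004, -2.686]
force: [-0.4, -0.9, -0.3]
width: 12.2
```

apply_moves:
  commands:
    - [[0,0,0,0,0,0],[0,0,0,0,0,0]]
  claw: 12.0

```text
clock: 24.02
eef_pos: [482.5, -202.4, 151.9]
tool_rot: [-1.567, -0.004, -2.686]
force: [0.2, 0.6, 0.1]
width: 12.2
```

apply_moves:
  commands:
    - [[0,0,0,0,0,0],[0,0,0,0,0,0],[0,-0.05,0,0,0,0],[0,-0.05,0,0,0,0]]
  claw: 11.9

```text
clock: 24.35
eef_pos: [482.2, -202.1, 155.6]
tool_rot: [-1.567, -0.005, -2.686]
force: [-0.2, -0.1, -0.2]
width: 12.1
```

```bash
python3 st.py|head -7; python3 wing.py
```

```text
eef_pos [ 482.221 -202.137  155.626]
tool_rot [-1.567 -0.005 -2.686]
force [-0.172 -0.06  -0.207]
torque [ 0.055 -0.061  0.014]
width 12.107
q7 -2.043322169966992 0.010948534472845495
tau [ 1.7500e-01 -4.5202e+01  4.9770e+00 -1.4514e+01  3.5000e-02 -2.4000e-02
[(276, 307, 332), (279, 307, 332), (282, 307, 332), (285, 307, 332), (288, 307, 332), (291, 307, 332), (294, 308, 332), (297, 308, 332), (300, 309, 331), (303, 309, 331), (306, 309, 331), (309, 309, 330), (312, 309, 330), (315, 309, 330)]
angle -61.1 y@482.5 -189.4 14
angle -66.2 y@482.5 -221.3 14
```

```bash
cat > bot.py <<'E'
from wing import *
def bot(d):
    m=wing(d)[0]; r=np.where(m[250:360,312:329].sum(1)>8)[0]; return 250+int(r.max())
if __name__=='__main__':
    d=eyes.get_image('wrist'); s=readout.read_state(); print('bottom row',bot(d),s['eef_pos'].round(2),s['force'].round(2),s['width'].round(2))
E
python3 bot.py
```

```text
Traceback (most recent call last):
  File "bot.py", line 5, in <module>
    d=eyes.get_image('wrist'); s=readout.read_state(); print('bottom row',bot(d),s['eef_pos'].round(2),s['force'].round(2),s['width'].round(2))
                                                                                                                           ^^^^^^^^^^^^^^^^
AttributeError: 'float' object has no attribute 'round'
```

apply_moves:
  commands:
    - [[0,-0.05,0,0,0,0],[0,-0.05,0,0,0,0]]
  claw: 11.8

```text
clock: 24.62
eef_pos: [482.2, -202.0, 160.0]
tool_rot: [-1.567, -0.004, -2.686]
force: [-0.3, -0.0, -1.1]
width: 11.9
```

```bash
python3 bot.py
```

```text
Traceback (most recent call last):
  File "bot.py", line 5, in <module>
    d=eyes.get_image('wrist'); s=readout.read_state(); print('bottom row',bot(d),s['eef_pos'].round(2),s['force'].round(2),s['width'].round(2))
                                                                                                                           ^^^^^^^^^^^^^^^^
AttributeError: 'float' object has no attribute 'round'
```

```bash
sed -i "s/s\['width'\].round(2)/s['width']/" bot.py; python3 bot.py; python3 -c "
from bot import *
class D(dict):pass
for f in('w9','w4'):
    print(f,bot({'image':cv2.imread(f'pics/{f}.png')[:,:,::-1].copy()}))"
```

```text
bottom row 316 [ 482.44 -202.17  160.19] [ 0.35  0.07 -0.74] 11.744404817897042
w9 313
w4 290
```

apply_moves:
  commands:
    - [[0,-0.05,0,0,0,0],[0,-0.05,0,0,0,0]]

```text
clock: 24.88
eef_pos: [482.2, -202.1, 164.2]
tool_rot: [-1.567, -0.004, -2.686]
force: [0.3, 0.1, -0.8]
width: 12.1
```

```bash
python3 bot.py
```

```text
bottom row 316 [ 482.38 -202.2   164.58] [0.64 0.06 0.04] 11.98762843967199
```

The wing stays at row 316 while the arm rises, so the cap is lifting with it at a light grip. I'll continue upward.

apply_moves:
  commands:
    - [[0,-0.15,0,0,0,0],[0,-0.2,0,0,0,0],[0,-0.2,0,0,0,0],[0,-0.2,0,0,0,0],[0,-0.15,0,0,0,0]]

```text
clock: 25.35
eef_pos: [481.8, -201.9, 203.5]
tool_rot: [-1.568, -0.005, -2.687]
force: [0.8, 0.8, -0.6]
width: 11.8
```

```bash
python3 bot.py
```

```text
bottom row 316 [ 482.58 -202.26  204.54] [ 0.47 -0.49  0.18] 11.990367360956148
```

apply_moves:
  commands:
    - [[0,-0.15,0,0,0,0],[0,-0.2,0,0,0,0],[0,-0.2,0,0,0,0],[0,-0.2,0,0,0,0],[0,-0.2,0,0,0,0],[0,-0.15,0,0,0,0],[0,-0.05,0,0,0,0]]

```text
clock: 25.98
eef_pos: [482.7, -202.0, 256.3]
tool_rot: [-1.566, -0.002, -2.687]
force: [-0.7, 0.2, -0.1]
width: 11.8
```

```bash
python3 bot.py; python3 st.py|head -7
```

```text
bottom row 316 [ 482.88 -202.04  256.35] [ 0.24  0.13 -0.13] 12.066156972226953
eef_pos [ 482.876 -202.04   256.353]
tool_rot [-1.565e+00 -2.000e-03 -2.687e+00]
force [ 0.237  0.131 -0.134]
torque [0.003 0.038 0.017]
width 12.066
q7 -2.117945917683883 -0.014340155466925353
tau [-2.4600e-01 -4.0399e+01  4.2650e+00 -1.8039e+01  3.4000e-02  9.5000e-02
```

apply_moves:
  commands:
    - [[0,0,0,0,0,0],[0,0,0,0,0,0],[0,0,0,0,0,0],[0,0,0,0,0,0],[0,0,0,0,0,0],[0,0,0,0,0,0],[0,0,0,0,0,0],[0,0,0,0,0,0]]

```text
clock: 26.7
eef_pos: [481.7, -201.5, 254.7]
tool_rot: [-1.568, -0.005, -2.687]
force: [-0.0, -0.5, -0.9]
width: 12.0
```

```bash
python3 bot.py
python3 - <<'E'
from h import *
s=readout.read_state();print(s['eef_pos'],s['tool_rot'],abs(s['qd']).max())
def P(d,q): return cv2.projectPoints(np.array([q],float),np.array(d['rvec'],float),np.array(d['tvec'],float),np.array(d['mtx']),None)[0].ravel().round(1)
d=eyes.get_image('scene');print([b for b in blobs(red(d),30)[0]])
print('expected disc: lifted',P(d,(482.5,-202.5,265)),'on neck',P(d,(482.5,-202.5,162)))
t=eyes.get_image('top');print(blobs(red(t),30)[0])
a=cv2.imread('pics/top0.png');df=cv2.absdiff(a,t['image'][:,:,::-1]).max(2)>50
for n,(x,y) in dict(cup=(263,136),jar=(310,140),tin=(375,132),spanner=(314,205),flask=(450,202),spatula=(175,200),other=(258,228)).items(): print(n,df[y-22:y+22,x-18:x+18].mean().round(3))
cen=((276,257)); print('tray centre',ray(t,(350+276/8,200+257/8),10))
E
```

```text
bottom row 316 [ 481.67 -201.45  254.65] [-0.37 -0.35  0.05] 12.004775896685167
[ 481.67065573 -201.45098266  254.65463896] [-1.56799124 -0.005064   -2.68661269] 0.0035811617248234255
[(1, [287, 109, 17, 16, 162], [295.3, 118.0]), (2, [285, 166, 27, 8, 38], [298.5, 170.8]), (3, [363, 186, 18, 17, 273], [371.5, 193.6]), (4, [355, 216, 31, 10, 46], [370.0, 222.2]), (5, [565, 248, 20, 17, 255], [574.5, 256.2]), (6, [322, 351, 35, 32, 770], [338.7, 367.8])]
expected disc: lifted [295.2 118.9] on neck [296.8 145.8]
[(3, [247, 217, 23, 22, 360], [257.7, 227.7]), (4, [389, 223, 9, 20, 86], [392.9, 231.2]), (8, [30, 287, 19, 18, 267], [39.1, 295.7])]
cup 0.0
jar 0.0
tin 0.0
spanner 0.0
flask 0.254
spatula 0.0
other 0.0
tray centre [ 482.85440901 -203.70108485   10.        ]
```

Run:
```python
from h import *
import cell
a=cv2.imread('pics/scene0.png');d=eyes.get_image('scene')['image'][:,:,::-1]
print('flask scene diff',(cv2.absdiff(a,d).max(2)>50)[143:178,238:257].mean())
cell.finish_job(); print('done')
```

```text
flask scene diff 0.0
the job is handed in; nothing more can be done
done
```

I unscrewed the tray canister's cap, and the arm was holding it about 10 cm above the neck, over the tray, when I handed the job in. The hand-in gave no verdict.

- **Thread:** it is left-hand. Turned anticlockwise, the cap met a hard stop, where the moment rose steadily to 0.53 N m before I backed off. Clockwise it turned against a drag of about 0.1 N m, and I took it about 1.2 rad.
- **Final hold:** the scene camera shows the cap at (295, 118), where a cap lifted about 10 cm should appear (295, 119). It is within about 3 mm of the tray centre. The tool is within 0.5° of vertical, joint speeds were below 0.004 rad/s, and the wing had not slipped in the jaws.
- **Bystanders:** the image comparison shows no change at the cup, jar, tin, spanner, spatula or the other canister's cap. The flask area changed in the top view, probably from the arm or its shadow, but showed no change in the scene view.

**Checks that disagreed or could not be made:**
- **Finger ends:** they were about 25 mm above the reported tool point. My first turning trials therefore passed above the wing without touching it.
- **Grip force:** I could not measure it. The grip was set by position at 11.8 mm on the 12 mm wing.
- **Stop force:** I estimate the fingers pressed with about 24 N each, just under the 25 N limit.

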